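# Secure a centrifuge rotor: castle nut to the next slot, then the locking pin

### The arm

A 6-joint arm with a two-finger parallel gripper is mounted at the origin on the work surface. World frame = base frame: x ahead of the robot, y to its left, z up, the work surface at z = 0. Lengths are in m, angles in degrees, forces in N, time in s.
With the tool pointing down it reaches from about 0.35 to 0.775 m from the base axis. Payload 5.5 kg.
Tool frame: the origin (TCP) lies midway between the tips of the shut fingers; the grasp point (between the pads) lies 19 mm behind it (tcp_to_grasp is the distance from the TCP to the grasp point, in m); z points along the fingers, y is the direction in which the jaws open and shut (so a half turn about z gives the same grasp; the last joint's range is limited). The gripper opens to 85 mm and grips with 20 to 120 N. Pads are 22 mm wide; open, the fingers measure 114 mm over their backs; the gripper's body (76 mm by 85 mm) begins 54 mm behind the grasp point. The pads swing forward as they close: fully open they stand 13 mm farther back than shut.
Start: joints at [65.111, 17.945, 2.641, 74.691, 0, 82.002], TCP at [0.167, 0.55, 0.196] pointing down, gripper open.
Joint ranges: [-158.12, 158.12], [-49.38, 96.58], [-58.88, 72.47], [-126.05, 133.96], [-84.25, 85.87], [-180, 180]. Speed limits (degrees/s): [147.25, 147.25, 180, 180, 180, 180].

### API

Orientations are given as [roll, pitch, yaw] about the fixed x, y, z axes, in that order (R = Rz(yaw) Ry(pitch) Rx(roll)).
In Python, from station import * gives the robot as it stands.
- The arm moves only by the tool jog_arm, never from a script. Its argument "series" is a list of rows, each an object of numbers: "dx", "dy", "dz": the shift along the tool's x, y, z in units of 150 mm (1.0 is 150 mm); "ax", "ay", "az": the turn, a rotation vector about the tool's x, y, z in units of 180 degrees (1.0 is 180 degrees). A call has exactly 5 rows; each row is the pose to reach, as a shift and turn from the pose commanded when the call began, along the tool's axes at that moment, turning the shorter way round; what a row does not reach only later rows make up. A row lasts 1/10 s, in which the tool goes at most 50 mm and 8.59 degrees, less where a joint would pass 70% of its speed; a pose out of reach is approached as far as the arm can. A call with a number of a shift or a turn outside -1 to 1 is refused whole. A call with a gripper value outside its range is refused whole. "jaw" is the opening, from 0 (shut) to 1 (fully open), set as the call begins (left out, the last holds). The fingers move at their own pace and stop on an object; the grip force is fixed at half the most. Time passes only in rows, so rows that repeat a pose let the fingers close, or fill a call up. It gives the time, the measured TCP pose, the force and the opening at its end, in the units of the state.
- get_state(): the state, without advancing time (a new reading comes with each control period).
- get_image(name): name is "scene" or "side" or "wrist"; returns a dict with "image" (420x560x3 uint8, red, green, blue), "mtx" (3x3 intrinsics, pixels), "R" (3x3) and "t" (3): a world point X has camera coordinates R X + t. Camera axes: x right, y down, z forward; pixel columns grow to the right and rows downward; lengths in m; the calibration is good to about 2 mm. A picture is of the moment at which its call begins. There is no depth.
- finish_job(): hands the job in, once; it reports no verdict.
Trained networks look in a picture, given as the dict that the camera call returned (one of the last four; its "shot" number tells which), for a name from the list of things; names that differ only in an ending like _2 or _b are one class to them, and where a whole thing is asked for, a point or a joint stands for the part that bears it (a point fixed in the world has none). Each returns a list of dicts, best first, with "confidence" (0 to 1); they miss things now and then, are a little off and sometimes report something else, mostly with a low value. They report only what shows in the picture. A call takes as long as a camera call.
- spot_in(picture, target): "extent" ([centre column, centre row, width, height] in pixels, round what is visible of it).
The state is a dict: "time": time; "joint_pos": joint angles; "qvel": joint speeds; "joint_torque": joint torques, N m; "tool_pos": TCP position; "tool_rot": TCP orientation; "wrist_force": force on the tool from outside, world axes, zero at the start; "moment": the same for the moment, N m; "gripper_width": finger opening in m.
Only numpy, scipy, OpenCV 4.12 (cv2) and the standard library are available. Lean on these libraries where they do the work, as an engineer would, in place of code of your own. Each camera call takes 0.05 s, during which the arm holds its last target. There are 200 camera calls.

### The job

The rotor of the bench centrifuge is back on its drive spindle with the castle nut only run down loosely. Tighten the nut (clockwise) until you feel it come snug on its washer, carry on to the first slot after that which lines up with the cross hole in the spindle and no farther, and then slide the red-handled locking pin through slot and hole, gently and without forcing it, until its handle is fully home against the nut. Let go of it and leave everything else on the bench as it is.

Things in the scene. Friction and masses are not known exactly. Their poses are not given: they have to be found in the camera images.
- centrifuge: White bench centrifuge, lid off, fixed: 270 x 260 mm, 110 mm high, with a round grey rim (236 mm diameter) up to 135 mm. Origin: centre of its underside, below the spindle's axis. In it a silver conical rotor (192 mm diameter) whose flat hub (68 mm diameter) lies 160 mm above the bench. Rotor and spindle are braked. Its place, and the spindle's angle, vary.
- hole (a point): Centre of the cross hole through the upright drive spindle (19 mm diameter), 23.5 mm above the rotor's hub; the spindle's end is 10.5 mm higher. x axis along the hole, which is level, goes right through and is 7 mm wide and 7 mm high; the pin may enter from either end. z up.
- nut: Brass castle nut, 32 mm across flats, 24 mm high: hexagon up to 16.5 mm, above it six upstands (30 mm over all) between six like slots 7 mm wide and 7.5 mm deep, over the middles of the flats. Origin: on the spindle's axis at its underside, 20.5 mm below the hole. z up; x runs out through one flat and slot, the others follow every 60 degrees. Clockwise from above tightens; it does not rise or sink.
- washer: Dark conical spring washer under the nut, 44 mm diameter, 3 mm thick; it does not turn. Origin: centre of its underside. Turning the nut takes about 0.35 N m while loose; at snug this steps up by 0.18 N m and then grows by 0.13 N m per rad. Snug comes after 0.2 to 1.9 rad; the slot to stop at lines up 0.3 to 0.75 rad after it. Up to two slots may pass the hole before snug.
- grip (a point): Middle of the locking pin's red plastic handle, a block 34 mm long, 14 mm wide and 16 mm high. The pin lies flat on the bench at the start, the handle's middle 8 mm above it. Its x axis points along the pin to the nose, z up; the width is along y.
- shank (a point): Point on the axis of the pin's steel shank, 32 mm ahead of the handle's middle. It lies in the centre of the cross hole when the pin is fully home. The shank is 5 mm in diameter, starts at the handle's front face 17 mm ahead of the handle's middle, and ends in a round nose 55 mm ahead of it. The pin weighs about 35 g.
- pin: The locking pin; origin and axes as grip.
- spanner: Steel spanner, 190 mm long, lying on the bench; leave it alone.
- spare_nut: Spare brass castle nut like the one on the spindle, loose on the bench; leave it alone.
- reagent: Amber glass reagent bottle, 64 mm diameter, 140 mm high, blue cap; leave it alone.
- beaker: Glass beaker, 70 mm diameter, 85 mm high; leave it alone.
- petri_dish: Closed petri dish, 94 mm diameter, 17 mm high; leave it alone.

How it is judged (in metres and radians):
On the way:
1. the nut is tightened past snug, but not beyond the next slot (contact force between nut and washer between 8.2 and 12.2 N), for 0.2 s.
At the end, for the whole second after the job is handed in: The nut bears on the washer, tightened from snug to the first slot after it that lines up with the cross hole, and the pin lies at rest through slot and hole, its handle within about 3 mm of fully home against the nut (all of step 1 and distance between shank and hole below 0.0035 m and angle between the x axis of pin and the x axis of hole, either way round below 0.15 rad and linear speed of pin below 0.02 m/s); the robot touches nothing.
It fails at once if the nut is turned on past the first slot that lines up after snug (1.2 rad beyond snug) (contact force between nut and washer above 13.4 N).
It fails at once if the pin is forced: pressed against the nut, spindle or machine with more than 20 N (contact force between pin and centrifuge above 20 N).
It fails at once if another thing on the bench is shifted by more than 30 mm (distance of any of spanner, spare_nut, reagent, beaker, petri_dish from where it was at the start of the episode above 0.03 m).
It also fails if it takes over 72 s, if anything falls off the work surface, if the arm or the gripper's body presses on something with over 40 N, if the wrist force passes 120 N, or if a joint passes its speed limit or range.

## Working session

There is one attempt and no reset: what is moved stays moved. The work goes in short steps, Python scripts to look and compute and a tool call to move; the robot and the scene stay as the last step left them, time stands still between calls to the robot, and variables do not carry over. Pictures are saved under pics/ and viewed, about 8 in all and at most 12, crops included, and the job is handed in when it is done.

Besides the shell and the picture viewer there is one more tool, called after "Request:" as a command line: name --argument value ..., lists and objects as JSON in quotes. jog_arm: Moves the arm, as the interface text tells. Its arguments: {"type":"object","properties":{"series":{"type":"array","items":{"type":"object","properties":{"dx":{"type":"number","minimum":-1,"maximum":1},"dy":{"type":"number","minimum":-1,"maximum":1},"dz":{"type":"number","minimum":-1,"maximum":1},"ax":{"type":"number","minimum":-1,"maximum":1},"ay":{"type":"number","minimum":-1,"maximum":1},"az":{"type":"number","minimum":-1,"maximum":1}}}},"jaw":{"type":"number"}},"required":["series"]}

```bash
ls; mkdir -p pics; cat > h.py <<'E'
from station import *
import numpy as np, cv2
from scipy.spatial.transform import Rotation as Rn
def save(p,name,crop=None,scale=1):
    im=p["image"][:,:,::-1]
    if crop: im=im[crop[1]:crop[3],crop[0]:crop[2]]
    im=cv2.resize(im,None,fx=scale,fy=scale,interpolation=cv2.INTER_CUBIC) if scale!=1 else im
    cv2.imwrite("pics/"+name,im)
def proj(p,X):
    X=np.atleast_2d(X); c=X@np.array(p["R"]).T+np.array(p["t"]); u=c@np.array(p["mtx"]).T
    return u[:,:2]/u[:,2:]
def onz(p,uv,z):
    R=np.array(p["R"]);t=np.array(p["t"]);C=-R.T@t
    d=R.T@np.linalg.inv(np.array(p["mtx"]))@np.array([uv[0],uv[1],1.])
    return C+d*(z-C[2])/d[2]
E
python3 - <<'E'
from h import *
s=get_state();print(s)
ims=[]
for n in ["scene","side","wrist"]:
    p=get_image(n);ims.append(p["image"]);print(n,-np.array(p["R"]).T@p["t"],np.array(p["mtx"])[0,0])
    for o in ["centrifuge","nut","pin","washer","spare_nut","spanner","reagent","beaker","petri_dish"]:
        try:
            for d in spot_in(p,o)[:2]: print(o,np.round(d["extent"]),round(d["confidence"],2),np.round(onz(p,d["extent"][:2],0.01),3))
        except Exception as e: print(o,e)
g=np.hstack(ims[:2]);cv2.imwrite("pics/a.png",cv2.resize(g[:,:,::-1],(800,300)) )
cv2.imwrite("pics/a.png",np.vstack([cv2.resize(g[:,:,::-1],(800,300)),np.hstack([cv2.resize(ims[2][:,:,::-1],(400,300)),np.zeros((300,400,3),np.uint8)])]))
E
```

```text
pics
{'time': 0.0, 'joint_pos': array([ 6.51118346e+01,  1.79899590e+01,  2.57722097e+00,  7.46902726e+01,
       -5.04507433e-05,  8.20022917e+01]), 'qvel': array([0.13399532, 0.09457555, 0.04754723, 0.11132474, 0.01912557,
       0.04829334]), 'joint_torque': array([ 9.54989846e-04, -4.80623746e+01,  2.98534584e+01,  1.93364848e-02,
       -1.04776900e-04,  5.27689636e-06]), 'tool_pos': array([0.1668219 , 0.54967296, 0.19461907]), 'tool_rot': array([-1.79897984e+02, -1.42822529e-02,  1.63109530e+02]), 'wrist_force': array([-0.44755528, -0.49708053, -0.37668028]), 'moment': array([-0.0269284 , -0.00256683, -0.02448293]), 'gripper_width': 0.08581540371602858}
scene [1.28294096 0.65091375 0.79857245] 436.56217967604437
centrifuge [263. 237. 126. 100.] 0.85 [ 0.583 -0.117  0.01 ]
pin [405. 330.  14.  61.] 0.66 [0.595 0.375 0.01 ]
washer [268. 199.  18.  14.] 0.65 [ 0.427 -0.258  0.01 ]
washer [405. 330.  16.  60.] 0.22 [0.594 0.374 0.01 ]
spare_nut [322. 305.  12.  19.] 0.54 [0.668 0.185 0.01 ]
spare_nut [205. 188.  23.  26.] 0.18 [ 0.529 -0.469  0.01 ]
spanner [405. 328.  15.  62.] 0.
[... 390 characters left out ...]
  19.  12.] 0.7 [0.681 0.048 0.01 ]
nut [239. 192.  23.   9.] 0.25 [0.514 0.217 0.01 ]
pin [239. 191.  25.   9.] 0.68 [0.517 0.217 0.01 ]
pin [315. 228.  78.  66.] 0.39 [ 0.655 -0.002  0.01 ]
washer [313. 213.  19.  10.] 0.55 [0.676 0.051 0.01 ]
spanner [244. 162.  35.  31.] 0.79 [0.576 0.34  0.01 ]
spanner [316. 214.  20.  16.] 0.19 [0.682 0.044 0.01 ]
reagent [323. 381.  32.  52.] 0.9 [ 0.481 -0.388  0.01 ]
reagent [239. 190.  21.   4.] 0.35 [0.516 0.222 0.01 ]
beaker [373. 371.  40.  46.] 0.65 [ 0.586 -0.41   0.01 ]
petri_dish [200. 160.  35.  26.] 0.73 [0.452 0.402 0.01 ]
petri_dish [290. 184.   8.  12.] 0.19 [0.667 0.186 0.01 ]
wrist [0.10365771 0.57044245 0.37401172] 352.92460923688856
```

View pics/a.png

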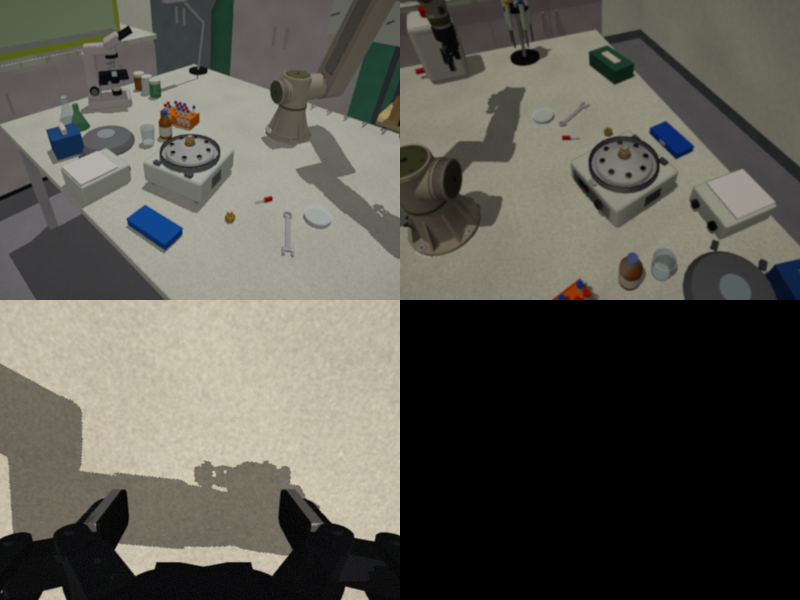

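```bash
cat >> h.py <<'E'
def tri(ps,uvs):
    A=[];b=[]
    for p,uv in zip(ps,uvs):
        R=np.array(p["R"]);C=-R.T@np.array(p["t"])
        d=R.T@np.linalg.inv(np.array(p["mtx"]))@np.array([uv[0],uv[1],1.]);d/=np.linalg.norm(d)
        P=np.eye(3)-np.outer(d,d);A.append(P);b.append(P@C)
    X=np.linalg.lstsq(np.vstack(A),np.hstack(b),rcond=None)[0]
    return X
E
python3 - <<'E'
from h import *
a=get_image("scene");b=get_image("side")
print(tri([a,b],[(267,198),(314,213)]))
out=[]
for p,c in((a,(230,165,400,300)),(b,(220,150,390,300))):
    im=p["image"][c[1]:c[3],c[0]:c[2],::-1]; out.append(cv2.resize(im,(680,540)[:2] if 0 else (400,320),interpolation=cv2.INTER_CUBIC))
    hsv=cv2.cvtColor(p["image"],cv2.COLOR_RGB2HSV)
    m=((hsv[...,0]<8)|(hsv[...,0]>172))&(hsv[...,1]>160)&(hsv[...,2]>80)
    n,l,st,ce=cv2.connectedComponentsWithStats(m.astype(np.uint8))
    for i in range(1,n):
        if st[i,4]>20: print(ce[i],st[i],onz(p,ce[i],0.008))
cv2.imwrite("pics/b.png",np.hstack(out))
E
```

```text
[ 0.59981307 -0.0824224   0.16941332]
[257.86956522 152.04347826] [255 149   7   7  23] [ 0.20432082 -0.54991331  0.008     ]
[375.32727273 278.30909091] [370 275  11   8  55] [0.49446913 0.22386921 0.008     ]
[28.87234043 11.12765957] [25  8  9  7 47] [-0.0054897   1.88384268  0.008     ]
[27.16 98.02] [22 95 12  7 50] [-0.04154465  1.01776456  0.008     ]
[232.40540541 191.62162162] [228 190  10   4  37] [0.49795192 0.22534003 0.008     ]
[260.23364486 409.10280374] [255 403  12  13 107] [ 0.34212184 -0.38816418  0.008     ]
[248.05769231 416.96153846] [243 414  11   6  52] [ 0.31478554 -0.39264907  0.008     ]
```

View pics/b.png

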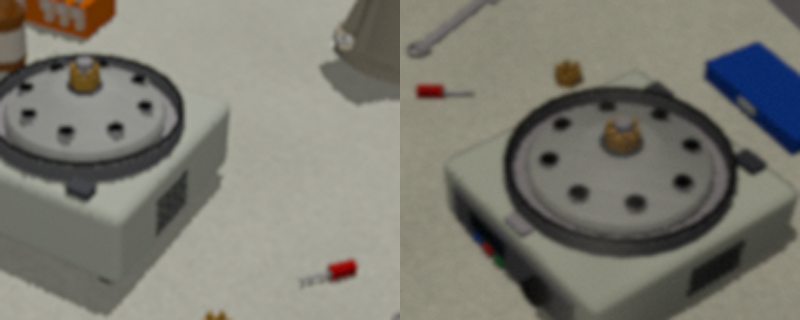

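```bash
python3 - <<'E'
from h import *
s=get_state();p=get_image("wrist")
Rt=Rn.from_euler("xyz",s["tool_rot"],degrees=True).as_matrix()
R=np.array(p["R"]);C=-R.T@p["t"]
print("cam in tool",Rt.T@(C-s["tool_pos"]));print("cam axes in tool (cols x,y,z)\n",Rt.T@R.T)
d=np.array([0.6,-0.082,0.30])-s["tool_pos"];print(Rt.T@d/0.15, np.array(p["mtx"]))
E
```

```text
cam in tool [ 0.06657622  0.00095677 -0.17852462]
cam axes in tool (cols x,y,z)
 [[ 1.04439284e-03 -9.64830691e-01 -2.62870017e-01]
 [ 9.99999372e-01  9.00506976e-04  6.67841147e-04]
 [-4.07637351e-04 -2.62870550e-01  9.64831026e-01]]
[-3.9861219  -3.19416866 -0.69655466] [[352.92460924   0.         284.69409519]
 [  0.         352.92460924 211.32032817]
 [  0.           0.           1.        ]]
```

Request:
jog_arm --series '[{"dx":-0.2,"dy":-0.16,"dz":-0.1},{"dx":-0.4,"dy":-0.32,"dz":-0.18},{"dx":-0.65,"dy":-0.52,"dz":-0.2},{"dx":-0.9,"dy":-0.72,"dz":-0.2},{"dx":-1,"dy":-0.8,"dz":-0.2}]'

```text
invalid input
```

Request:
jog_arm --series '[{"dx":-0.25,"dy":-0.2,"dz":-0.1},{"dx":-0.5,"dy":-0.4,"dz":-0.17},{"dx":-0.75,"dy":-0.6,"dz":-0.17},{"dx":-1,"dy":-0.8,"dz":-0.17},{"dx":-1,"dy":-0.8,"dz":-0.17}]'

```text
invalid input
```

Request:
jog_arm --series '[{"dx":-0.25,"dy":-0.2,"dz":-0.1},{"dx":-0.5,"dy":-0.4,"dz":-0.17},{"dx":-0.75,"dy":-0.6,"dz":-0.17},{"dx":-1,"dy":-0.8,"dz":-0.17},{"dx":-1,"dy":-0.8,"dz":-0.17}]'

```text
invalid input
```

Request:
jog_arm --series '[{"dx":-0.25,"dy":-0.2,"dz":-0.1},{"dx":-0.5,"dy":-0.4,"dz":-0.12},{"dx":-0.75,"dy":-0.6,"dz":-0.12},{"dx":-1,"dy":-0.8,"dz":-0.12},{"dx":-1,"dy":-0.8,"dz":-0.12}]'

```text
invalid input
```

```bash
python3 - <<'E'
from h import *
s=get_state();print(s["time"],s["tool_pos"],s["tool_rot"],s["joint_pos"])
p=get_image("wrist");q=proj(p,[0.6,-0.082,0.187])[0];print(q)
for o in["nut","washer"]:
  for d in spot_in(p,o)[:2]: print(o,d)
x,y=map(int,q);save(p,"c.png",(max(0,x-80),max(0,y-60),x+80,y+60),5)
E
```

```text
1.65 [0.16708219 0.55023484 0.1955059 ] [1.79995348e+02 4.78931408e-04 1.63110607e+02] [6.51117379e+01 1.79459683e+01 2.64021121e+00 7.46895695e+01
 1.73075429e-04 8.20011306e+01]
[-193.58661544  799.68580377]Traceback (most recent call last):
  File "<stdin>", line 6, in <module>
  File "h.py", line 7, in save
    im=cv2.resize(im,None,fx=scale,fy=scale,interpolation=cv2.INTER_CUBIC) if scale!=1 else im
       ~~~~~~~~~~^^^^^^^^^^^^^^^^^^^^^^^^^^^^^^^^^^^^^^^^^^^^^^^^^^^^^^^^^
cv2.error: OpenCV(4.12.0) /io/opencv/modules/imgproc/src/resize.cpp:4208: error: (-215:Assertion failed) !ssize.empty() in function 'resize'
```

Request:
jog_arm --series '[{"dx":-0.2,"dy":-0.16,"dz":-0.1,"ax":0,"ay":0,"az":0},{"dx":-0.4,"dy":-0.32,"dz":-0.18,"ax":0,"ay":0,"az":0},{"dx":-0.65,"dy":-0.52,"dz":-0.2,"ax":0,"ay":0,"az":0},{"dx":-0.9,"dy":-0.72,"dz":-0.2,"ax":0,"ay":0,"az":0},{"dx":-1,"dy":-0.8,"dz":-0.2,"ax":0,"ay":0,"az":0}]' --jaw 1

```text
time: 2.3
tool_pos: [0.2772, 0.3892, 0.226]
tool_rot: [180.0, 0.1, 163.0]
wrist_force: [-0.6, 0.8, -0.4]
gripper_width: 0.0854
```

Request:
jog_arm --series '[{"dx":-0.25,"dy":-0.2,"dz":-0.1,"ax":0,"ay":0,"az":0},{"dx":-0.5,"dy":-0.4,"dz":-0.17,"ax":0,"ay":0,"az":0},{"dx":-0.75,"dy":-0.6,"dz":-0.17,"ax":0,"ay":0,"az":0},{"dx":-1,"dy":-0.8,"dz":-0.17,"ax":0,"ay":0,"az":0},{"dx":-1,"dy":-0.8,"dz":-0.17,"ax":0,"ay":0,"az":0}]' --jaw 1

```text
time: 2.8
tool_pos: [0.3875, 0.2293, 0.2511]
tool_rot: [-180.0, 0.1, 162.6]
wrist_force: [-0.8, 0.3, 1.3]
gripper_width: 0.0852
```

Request:
jog_arm --series '[{"dx":-0.25,"dy":-0.2,"dz":-0.1,"ax":0,"ay":0,"az":0},{"dx":-0.5,"dy":-0.4,"dz":-0.17,"ax":0,"ay":0,"az":0},{"dx":-0.75,"dy":-0.6,"dz":-0.17,"ax":0,"ay":0,"az":0},{"dx":-1,"dy":-0.8,"dz":-0.17,"ax":0,"ay":0,"az":0},{"dx":-1,"dy":-0.8,"dz":-0.17,"ax":0,"ay":0,"az":0}]' --jaw 1

```text
time: 3.3
tool_pos: [0.4959, 0.0714, 0.2757]
tool_rot: [-180.0, 0.1, 162.8]
wrist_force: [0.2, 0.2, 0.2]
gripper_width: 0.0855
```

Request:
jog_arm --series '[{"dx":-0.25,"dy":-0.2,"dz":0,"ax":0,"ay":0,"az":0},{"dx":-0.5,"dy":-0.4,"dz":0,"ax":0,"ay":0,"az":0},{"dx":-0.75,"dy":-0.6,"dz":0,"ax":0,"ay":0,"az":0},{"dx":-1,"dy":-0.8,"dz":0,"ax":0,"ay":0,"az":0},{"dx":-1,"dy":-0.8,"dz":0,"ax":0,"ay":0,"az":0}]' --jaw 1

```text
time: 3.8
tool_pos: [0.604, -0.0866, 0.2739]
tool_rot: [-180.0, -0.1, 162.9]
wrist_force: [1.3, 0.1, -0.2]
gripper_width: 0.0851
```

```bash
python3 - <<'E'
from h import *
s=get_state();print(s["time"],s["tool_pos"],s["tool_rot"],s["joint_pos"])
p=get_image("wrist");q=proj(p,[0.6,-0.082,0.187])[0];print(q)
for o in["nut"]:
  for d in spot_in(p,o)[:2]: print(o,d)
x,y=map(int,q);x=min(max(x,80),480);y=min(max(y,60),360);save(p,"c.png",(x-80,y-60,x+80,y+60),5)
E
```

```text
3.8 [ 0.60400177 -0.08661955  0.27394411] [-1.79957532e+02 -8.22612344e-02  1.62878585e+02] [-1.56723440e+01  2.19706067e+01  1.92916129e+01  8.74043151e+01
 -4.03743303e-02  1.44906973e+00]
[287.58961296 197.78544198]
nut {'extent': [283.1, 193.9, 46.8, 45.2], 'confidence': 0.61}
```

View pics/c.png

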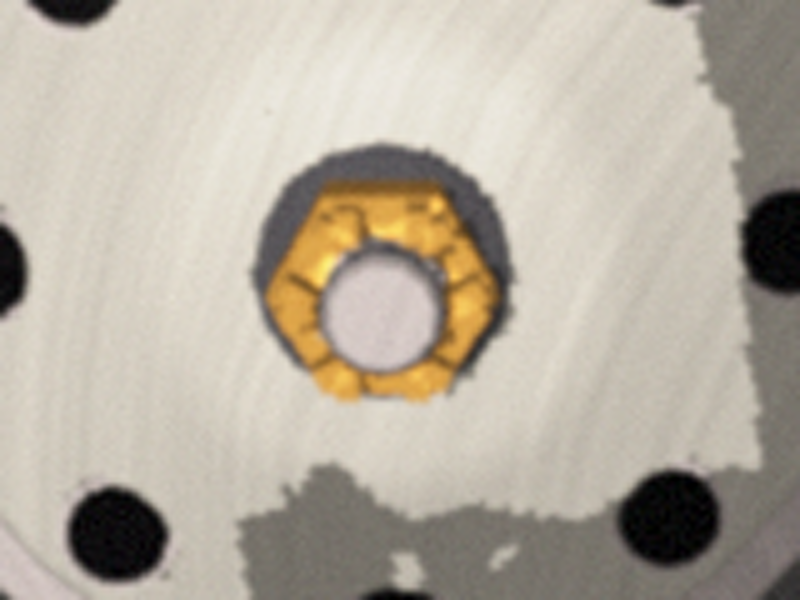

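Request:
jog_arm --series '[{"dx":0.03,"dy":0.02,"dz":0.05,"ax":0,"ay":-0.046,"az":0},{"dx":0.06,"dy":0.02,"dz":0.1,"ax":0,"ay":-0.092,"az":0},{"dx":0.09,"dy":0.02,"dz":0.17,"ax":0,"ay":-0.138,"az":0},{"dx":0.11,"dy":0.02,"dz":0.23,"ax":0,"ay":-0.184,"az":0},{"dx":0.11,"dy":0.02,"dz":0.29,"ax":0,"ay":-0.23,"az":0}]' --jaw 1

```text
time: 4.4
tool_pos: [0.5859, -0.0729, 0.235]
tool_rot: [179.9, 38.9, 163.3]
wrist_force: [0.5, 0.6, -0.7]
gripper_width: 0.0853
```

```bash
python3 - <<'E'
from h import *
s=get_state();print(s["time"],s["tool_pos"],s["tool_rot"],s["joint_pos"])
p=get_image("wrist");q=proj(p,[0.6,-0.082,0.187])[0];print(q)
np.savez("v1.npz",**{k:np.array(p[k]) for k in("image","mtx","R","t")})
x,y=map(int,q);x=min(max(x,50),510);y=min(max(y,38),380);print(x-50,y-38);save(p,"d.png",(x-50,y-38,x+50,y+37),8)
E
```

```text
4.4 [ 0.58588214 -0.07290751  0.234996  ] [179.91083776  38.86603425 163.25247827] [-13.91148187 -11.44694182 -38.29160755  24.32016483  -1.69008285
   2.20879006]
[275.72232008 192.7896972 ]
225 154
```

View pics/d.png

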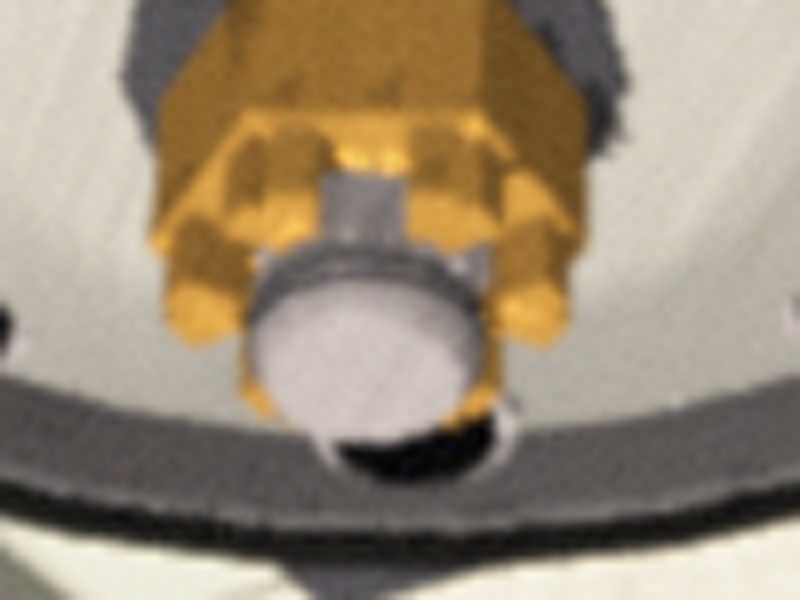

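```bash
cat >> h.py <<'E'
def jog(pos,rot,frm=None):
    "row numbers from the current (or given) pose to pos, rot (xyz euler deg)"
    s=get_state(); p0,r0=frm if frm else (s["tool_pos"],s["tool_rot"])
    R0=Rn.from_euler("xyz",r0,degrees=True);R1=Rn.from_euler("xyz",rot,degrees=True)
    print("shift",np.round(R0.inv().apply(np.array(pos)-p0)/0.15,3),"turn",np.round((R0.inv()*R1).as_rotvec()/np.pi,4))
E
python3 - <<'E'
from h import *
s=get_state();N=np.array([0.6,-0.082,0.187])
cam=(np.load("v1.npz"))
p={k:cam[k] for k in cam}
print("spindle top",onz(p,(225+362/8,154+355/8),0.194))
loc=np.array([0.02,0,0.04])
prev=(s["tool_pos"],s["tool_rot"])
for yaw in(198,233):
    R=Rn.from_euler("xyz",[180,38.9,yaw],degrees=True); pos=N-R.apply(loc);print(pos)
    jog(pos,[180,38.9,yaw],prev);prev=(pos,[180,38.9,yaw])
E
```

```text
spindle top [ 0.59613885 -0.08431217  0.194     ]
[ 0.59091393 -0.08495224  0.23068899]
shift [-0.165 -0.066  0.017] turn [-0.1196 -0.005  -0.1508]
[ 0.59425046 -0.08962989  0.23068899]
shift [-0.009 -0.037  0.007] turn [-0.1221  0.     -0.1513]
```

Request:
jog_arm --series '[{"dx":-0.04,"dy":-0.02,"dz":0,"ax":-0.024,"ay":0,"az":-0.03},{"dx":-0.07,"dy":-0.03,"dz":0,"ax":-0.048,"ay":0,"az":-0.06},{"dx":-0.1,"dy":-0.04,"dz":0,"ax":-0.072,"ay":0,"az":-0.09},{"dx":-0.13,"dy":-0.05,"dz":0,"ax":-0.096,"ay":0,"az":-0.12},{"dx":-0.165,"dy":-0.066,"dz":0.01,"ax":-0.12,"ay":-0.005,"az":-0.15}]' --jaw 1

```text
time: 4.95
tool_pos: [0.6042, -0.0891, 0.2508]
tool_rot: [-179.8, 39.5, -161.8]
wrist_force: [0.6, -0.3, 0.3]
gripper_width: 0.0855
```

Request:
jog_arm --series '[{"dx":0,"dy":-0.01,"dz":0,"ax":-0.024,"ay":0,"az":-0.03},{"dx":0,"dy":-0.02,"dz":0,"ax":-0.048,"ay":0,"az":-0.06},{"dx":0,"dy":-0.03,"dz":0,"ax":-0.072,"ay":0,"az":-0.09},{"dx":0,"dy":-0.03,"dz":0,"ax":-0.096,"ay":0,"az":-0.12},{"dx":-0.01,"dy":-0.037,"dz":0.007,"ax":-0.122,"ay":0,"az":-0.15}]' --jaw 1

```text
time: 5.45
tool_pos: [0.6072, -0.0941, 0.2505]
tool_rot: [-179.7, 39.3, -126.9]
wrist_force: [-0.0, -0.4, 0.5]
gripper_width: 0.0855
```

```bash
python3 - <<'E'
from h import *
s=get_state();print(s["time"],s["tool_pos"],s["tool_rot"],s["joint_pos"])
p=get_image("wrist");q=proj(p,[0.597,-0.083,0.187])[0];print(q)
np.savez("v2.npz",**{k:np.array(p[k]) for k in("image","mtx","R","t")})
x,y=map(int,q);x=min(max(x,50),510);y=min(max(y,38),380);print(x-50,y-38);save(p,"e.png",(x-50,y-38,x+50,y+37),8)
E
```

```text
5.45 [ 0.60724799 -0.09409909  0.25045691] [-179.70781586   39.26300539 -126.94839428] [-37.24903021  15.03956064  -4.25599978  70.57280679  39.26373182
 -90.14945773]
[307.29708269 159.59431821]
257 121
```

View pics/e.png

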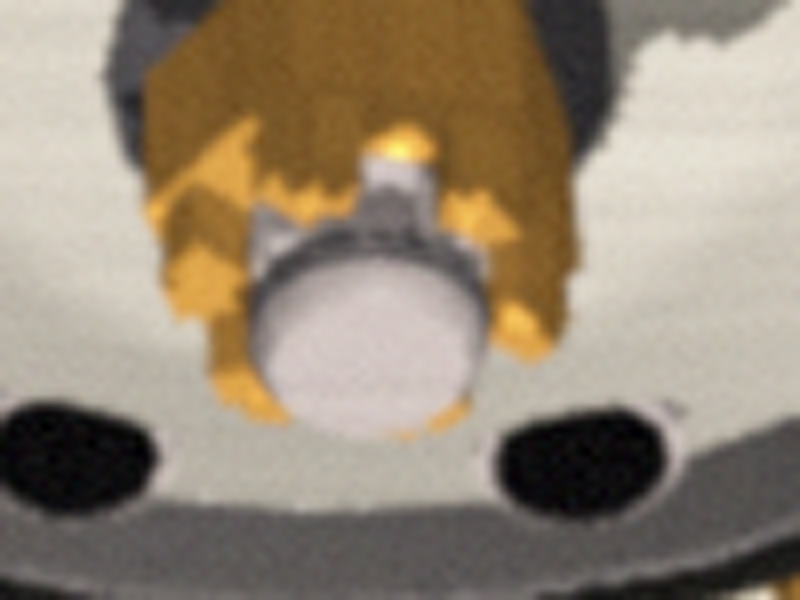

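```bash
python3 - <<'E'
from h import *
out=[]
for n,(x,y,r) in(("v1.npz",(225+45,154+28,18)),("v2.npz",(257+46,121+25,18))):
    im=np.load(n)["image"][y-r:y+r,x-r:x+r,::-1]
    im=cv2.resize(im,(400,400),interpolation=cv2.INTER_LANCZOS4); im=cv2.convertScaleAbs(im,alpha=1.3,beta=-20);out.append(im)
cv2.imwrite("pics/f.png",np.hstack(out))
E
```

```text
(no output)
```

View pics/f.png

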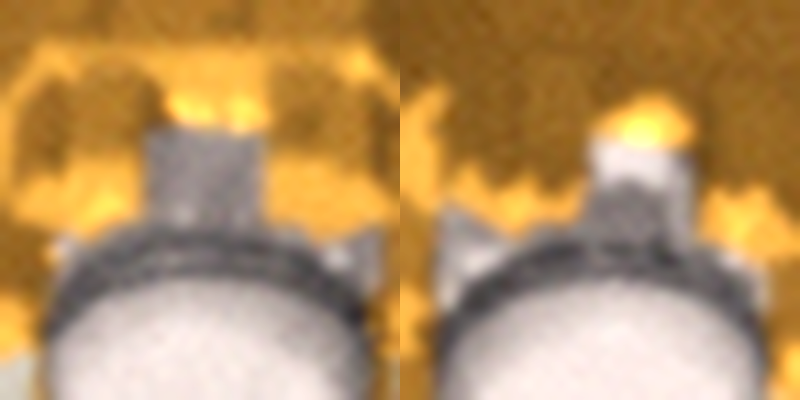

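```bash
python3 - <<'E'
from h import *
L=lambda n:(lambda c:{k:c[k] for k in c})(np.load(n))
v1,v2=L("v1.npz"),L("v2.npz")
for p,uv in((v1,(225+362/8,154+357/8)),(v2,(257+370/8,121+345/8))):
    print("top",onz(p,uv,0.194))
z=lambda x,y:(285+(x-400)*.09,128+y*.09)
z1=lambda x,y:(252+x*.09,164+y*.09)
A2=onz(v2,(257+370/8,121+345/8),0.194);A1=onz(v1,(225+362/8,154+357/8),0.194)
for lab,p,A,uv in(("hole R edge",v2,A2,z(665,215)),("slot L wall",v2,A2,z(587,200)),("slot R wall",v2,A2,z(693,180)),("s1 L",v1,A1,z1(145,190)),("s1 R",v1,A1,z1(262,190)),("left slot bright/dark",v2,A2,z(470,235))):
    # intersect ray with cylinder r=.0095
    R=p["R"];C=-R.T@p["t"];d=R.T@np.linalg.inv(p["mtx"])@np.array([*uv,1.])
    for r in(.0095,.0125):
        a=d[:2]@d[:2];b=2*(C[:2]-A[:2])@d[:2];c=(C[:2]-A[:2])@(C[:2]-A[:2])-r*r
        t=(-b-np.sqrt(max(b*b-4*a*c,0)))/(2*a);X=C+t*d
        print(lab,r,np.round(X,4),"az",round(np.degrees(np.arctan2(*(X-A)[1::-1]))%360,1))
E
```

```text
top [ 0.5963837  -0.08439424  0.194     ]
top [ 0.59740027 -0.08735331  0.194     ]
hole R edge 0.0095 [ 0.5894 -0.0925  0.1883] az 213.1
hole R edge 0.0125 [ 0.5877 -0.0953  0.1916] az 219.4
slot L wall 0.0095 [ 0.5926 -0.0955  0.1877] az 239.6
slot L wall 0.0125 [ 0.5909 -0.0981  0.1908] az 238.9
slot R wall 0.0095 [ 0.5886 -0.0908  0.1847] az 201.4
slot R wall 0.0125 [ 0.5867 -0.0939  0.1884] az 211.3
s1 L 0.0095 [ 0.5869 -0.0848  0.1871] az 182.5
s1 L 0.0125 [ 0.5839 -0.0837  0.1898] az 176.7
s1 R 0.0095 [ 0.5889 -0.0785  0.187 ] az 141.9
s1 R 0.0125 [ 0.5859 -0.0775  0.1897] az 146.7
left slot bright/dark 0.0095 [ 0.5999 -0.0965  0.1867] az 285.3
left slot bright/dark 0.0125 [ 0.5975 -0.0999  0.1909] az 270.5
```

```bash
python3 - <<'E'
from h import *
s=get_state();print(s["time"],s["tool_pos"],s["tool_rot"])
p=np.array([.167,.55,.196]);R=Rn.from_euler("xyz",[180,0,163.11],degrees=True)
for m in [(-1,-.8,-.2,0,0,0),(-1,-.8,-.17,0,0,0),(-1,-.8,-.17,0,0,0),(-1,-.8,0,0,0,0),(.11,.02,.29,0,-.23,0),(-.165,-.066,.01,-.12,-.005,-.15),(-.01,-.037,.007,-.122,0,-.15)]:
    p=p+R.apply(np.array(m[:3])*.15);R=R*Rn.from_rotvec(np.array(m[3:])*np.pi);print(p,R.as_euler("xyz",degrees=True))
jog([0.598,-0.086,0.235],[180,0,252])
E
```

```text
5.5 [ 0.60877234 -0.09579836  0.24829753] [-179.90128012   39.27074228 -126.82597623]
[0.27566542 0.391596   0.226     ] [180.     0.   163.11]
[0.38433085 0.23319201 0.2515    ] [180.     0.   163.11]
[0.49299627 0.07478801 0.277     ] [180.     0.   163.11]
[ 0.60166169 -0.08361598  0.277     ] [180.     0.   163.11]
[ 0.58674504 -0.07595156  0.2335    ] [180.    41.4  163.11]
[ 0.60258234 -0.09110658  0.2487423 ] [-177.56353473   41.73749929 -160.73283213]
[ 0.60599436 -0.09583517  0.24913413] [-176.07217339   40.18684199 -125.00330932]
shift [0.049 0.097 0.074] turn [-0.0364  0.2161 -0.1006]
```

Request:
jog_arm --series '[{"dx":0.01,"dy":0.02,"dz":-0.05,"ax":-0.0073,"ay":0.0432,"az":-0.02},{"dx":0.02,"dy":0.04,"dz":-0.03,"ax":-0.0146,"ay":0.0864,"az":-0.04},{"dx":0.03,"dy":0.06,"dz":0,"ax":-0.0219,"ay":0.13,"az":-0.06},{"dx":0.04,"dy":0.08,"dz":0.05,"ax":-0.0292,"ay":0.173,"az":-0.08},{"dx":0.049,"dy":0.097,"dz":0.074,"ax":-0.0364,"ay":0.2161,"az":-0.1006}]' --jaw 1

```text
time: 6.0
tool_pos: [0.5973, -0.0845, 0.2375]
tool_rot: [-179.7, -0.0, -108.7]
wrist_force: [0.4, -0.9, -0.5]
gripper_width: 0.0856
```

Request:
jog_arm --series '[{"dx":0,"dy":0,"dz":0,"ax":0,"ay":0,"az":0},{"dx":0,"dy":0,"dz":0,"ax":0,"ay":0,"az":0},{"dx":0,"dy":0,"dz":0,"ax":0,"ay":0,"az":0},{"dx":0,"dy":0,"dz":0,"ax":0,"ay":0,"az":0},{"dx":0,"dy":0,"dz":0,"ax":0,"ay":0,"az":0}]' --jaw 1

```text
time: 6.5
tool_pos: [0.5965, -0.0872, 0.2355]
tool_rot: [-179.8, 0.3, -108.9]
wrist_force: [0.2, 0.3, -0.5]
gripper_width: 0.0856
```

```bash
python3 - <<'E'
from h import *
s=get_state();print(s["time"],s["tool_pos"],s["tool_rot"],s["joint_pos"],s["moment"])
p=get_image("wrist")
np.savez("v3.npz",**{k:np.array(p[k]) for k in("image","mtx","R","t")})
q=proj(p,[0.598,-0.086,0.194])[0];print(q);x,y=map(int,q)
x0=min(max(x-60,0),440);y0=min(max(y-45,0),330);print(x0,y0)
save(p,"g.png",(x0,y0,x0+120,y0+90),6)
E
```

```text
6.5 [ 0.59646447 -0.08724515  0.23553304] [-179.78092395    0.30198619 -108.94667201] [-16.11152981  20.56119629  11.90771529  81.1127712    0.2907782
 -87.16368732] [ 0.05923377 -0.05863845 -0.03808793]
[283.05663472 221.72329704]
223 176
```

View pics/g.png

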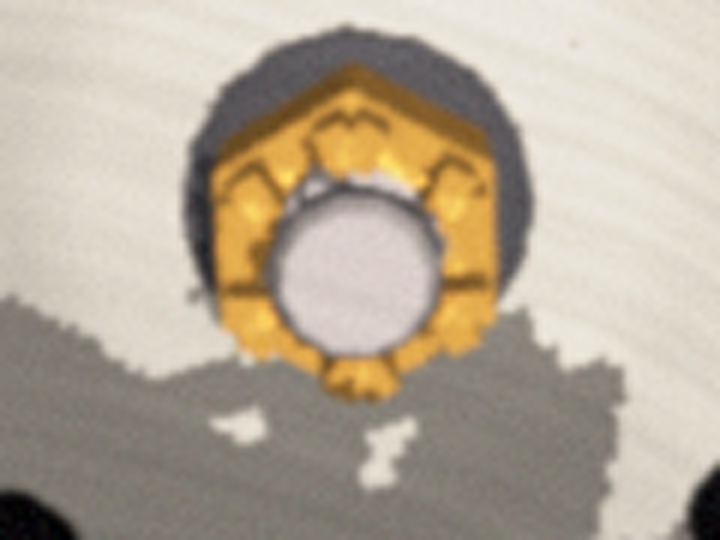

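Request:
jog_arm --series '[{"dx":0,"dy":0,"dz":0.1,"ax":0,"ay":0,"az":0},{"dx":0,"dy":0,"dz":0.22,"ax":0,"ay":0,"az":0},{"dx":0,"dy":0,"dz":0.33,"ax":0,"ay":0,"az":0},{"dx":0,"dy":0,"dz":0.42,"ax":0,"ay":0,"az":0},{"dx":0,"dy":0,"dz":0.455,"ax":0,"ay":0,"az":0}]' --jaw 1

```text
time: 7.05
tool_pos: [0.5961, -0.0865, 0.1654]
tool_rot: [-179.9, 0.3, -108.9]
wrist_force: [-0.4, -1.4, 0.3]
gripper_width: 0.0855
```

Request:
jog_arm --series '[{"dx":0,"dy":0,"dz":0,"ax":0,"ay":0,"az":0},{"dx":0,"dy":0,"dz":0,"ax":0,"ay":0,"az":0},{"dx":0,"dy":0,"dz":0,"ax":0,"ay":0,"az":0},{"dx":0,"dy":0,"dz":0,"ax":0,"ay":0,"az":0},{"dx":0,"dy":0,"dz":0,"ax":0,"ay":0,"az":0}]' --jaw 0

```text
time: 7.55
tool_pos: [0.5976, -0.086, 0.1675]
tool_rot: [-179.7, 0.3, -108.8]
wrist_force: [0.1, 0.3, 0.1]
gripper_width: 0.0123
```

Request:
jog_arm --series '[{"dx":0,"dy":0,"dz":0,"ax":0,"ay":0,"az":0},{"dx":0,"dy":0,"dz":0,"ax":0,"ay":0,"az":0},{"dx":0,"dy":0,"dz":0,"ax":0,"ay":0,"az":0},{"dx":0,"dy":0,"dz":0,"ax":0,"ay":0,"az":0},{"dx":0,"dy":0,"dz":0,"ax":0,"ay":0,"az":0}]' --jaw 0

```text
time: 8.05
tool_pos: [0.5973, -0.0859, 0.1669]
tool_rot: [-179.8, 0.3, -108.8]
wrist_force: [-0.6, -1.1, 0.5]
gripper_width: 0.0001
```

```bash
python3 - <<'E'
from h import *
s=get_state();print(s)
E
```

```text
{'time': 8.05, 'joint_pos': array([-15.95615353,  21.40812407,   3.57038765,  71.94995727,
         0.2698583 , -87.14933299]), 'qvel': array([ 0.0088892 ,  0.01757986, -0.05058305,  0.01105291,  0.06165467,
       -0.00046374]), 'joint_torque': array([ 4.27073377e-03, -5.12412858e+01,  2.97160774e+01, -3.47682636e-02,
        1.58301741e-02, -8.58625810e-07]), 'tool_pos': array([ 0.597261  , -0.08591564,  0.1669208 ]), 'tool_rot': array([-179.80137485,    0.28008123, -108.80583508]), 'wrist_force': array([-0.62780441, -1.07282785,  0.45341364]), 'moment': array([-0.07059014,  0.03936522, -0.02063715]), 'gripper_width': 0.00011863643677618703}
```

```bash
python3 - <<'E'
from h import *
p=get_image("wrist");b=get_image("side")
q=proj(p,[[0.598,-0.086,0.194],get_state()["tool_pos"]]);print(q, proj(b,[get_state()["tool_pos"]]))
print(spot_in(p,"nut")[:1])
x,y=map(int,proj(b,[get_state()["tool_pos"]])[0])
im=b["image"][max(0,y-60):y+60,x-60:x+60,::-1]
im=cv2.resize(im,(400,400));w=cv2.resize(p["image"][:,:,::-1],(400,400))
cv2.imwrite("pics/i.png",np.hstack([w,im]))
E
```

```text
[[282.63042365 262.56251356]
 [284.43211236 241.71823589]] [[312.3977313  214.70632848]]
[{'extent': [279.7, 237.9, 68.4, 56.9], 'confidence': 0.63}]
```

View pics/i.png

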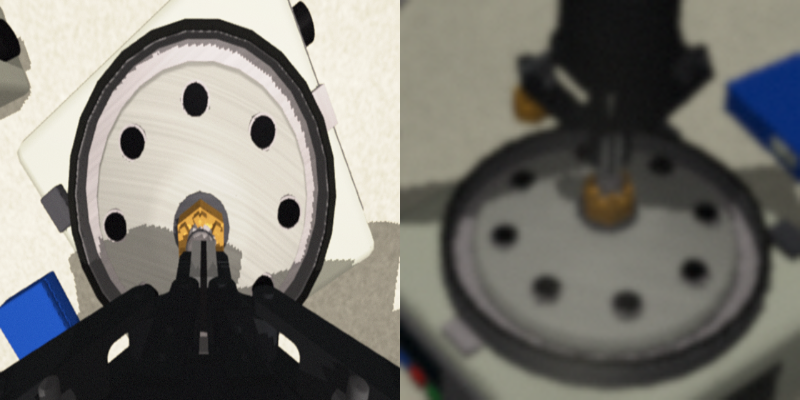

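```bash
python3 - <<'E'
from h import *
L=lambda n:(lambda c:{k:c[k] for k in c})(np.load(n))
v=[L("v%d.npz"%i) for i in(1,2,3)]
uv=[(270.25,198.6),(303.25,164.1),(283,221.3)]
X=tri(v,uv);print(X);[print(proj(p,X)[0]-u) for p,u in zip(v,uv)]
for i,j in((0,1),(0,2),(1,2)): print(i,j,tri([v[i],v[j]],[uv[i],uv[j]]))
a=get_image("scene");b=get_image("side");w=get_image("wrist")
print(tri([a,b],[(267,194),(314,208)]), proj(a,X),proj(b,X),proj(w,X))
print(get_state()["time"])
E
```

```text
[ 0.59845955 -0.08548149  0.1920048 ]
[-0.50648036 -0.22035054]
[0.2162834  0.02320432]
[-0.32551389  0.4494627 ]
0 1 [ 0.59878819 -0.0853169   0.19183816]
0 2 [ 0.59833696 -0.08542986  0.19211451]
1 2 [ 0.59819766 -0.08591682  0.19247113]
[ 0.60060455 -0.08041609  0.18345148] [[265.38129514 190.44325572]] [[313.38191527 206.79874872]] [[282.12802857 262.0958954 ]]
8.35
```

```bash
python3 - <<'E'
from h import *
s=get_state();R=Rn.from_euler("xyz",s["tool_rot"],degrees=True)
w=get_image("wrist");b=get_image("side");a=get_image("scene")
for d in(0,-.01,-.019,-.03): print(d,proj(w,s["tool_pos"]+R.apply([0,0,d])),proj(b,s["tool_pos"]+R.apply([0,0,d])))
c1=cv2.resize(w["image"][200:300,240:320,::-1],(400,500),interpolation=cv2.INTER_CUBIC)
c2=cv2.resize(b["image"][170:230,290:338,::-1],(400,500),interpolation=cv2.INTER_CUBIC)
cv2.imwrite("pics/j.png",np.hstack([c1,c2]))
E
```

```text
0 [[284.45904805 241.68678641]] [[312.4002607 214.7167054]]
-0.01 [[284.46196496 248.49396678]] [[312.62019507 211.7183023 ]]
-0.019 [[284.46487122 255.27630801]] [[312.82080347 208.98337344]]
-0.03 [[284.46885006 264.56171866]] [[313.06949694 205.59289248]]
```

View pics/j.png

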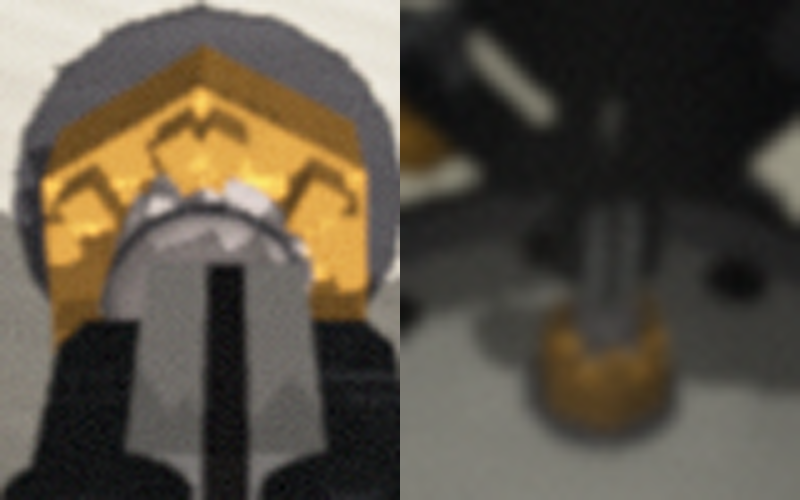

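Request:
jog_arm --series '[{"dx":0,"dy":0,"dz":0.004,"ax":0,"ay":0,"az":0},{"dx":0,"dy":0,"dz":0.008,"ax":0,"ay":0,"az":0},{"dx":0,"dy":0,"dz":0.012,"ax":0,"ay":0,"az":0},{"dx":0,"dy":0,"dz":0.016,"ax":0,"ay":0,"az":0},{"dx":0,"dy":0,"dz":0.016,"ax":0,"ay":0,"az":0}]' --jaw 0

```text
time: 9.0
tool_pos: [0.5972, -0.0859, 0.1644]
tool_rot: [-179.8, 0.3, -108.8]
wrist_force: [-0.3, 0.4, -0.5]
gripper_width: -0.0002
```

Request:
jog_arm --series '[{"dx":0,"dy":0,"dz":0.007,"ax":0,"ay":0,"az":0},{"dx":0,"dy":0,"dz":0.014,"ax":0,"ay":0,"az":0},{"dx":0,"dy":0,"dz":0.02,"ax":0,"ay":0,"az":0},{"dx":0,"dy":0,"dz":0.02,"ax":0,"ay":0,"az":0},{"dx":0,"dy":0,"dz":0.02,"ax":0,"ay":0,"az":0}]' --jaw 0

```text
time: 9.5
tool_pos: [0.5972, -0.0859, 0.1615]
tool_rot: [-179.8, 0.3, -108.8]
wrist_force: [-0.5, -0.2, -0.3]
gripper_width: 0.0004
```

```bash
python3 - <<'E'
from h import *
s=get_state();print(s["time"],s["tool_pos"],s["wrist_force"],s["joint_torque"])
R=Rn.from_euler("xyz",s["tool_rot"],degrees=True);
w=get_image("wrist")
for x in(0,.011):
  for d in(0,-.015,-.03,-.045): print(x,d,proj(w,[s["tool_pos"]+R.apply([x,0,d]),s["tool_pos"]+R.apply([x,.01,d])]).round(1).tolist())
E
```

```text
9.5 [ 0.59723928 -0.08591868  0.16153284] [-0.45674671 -0.17291695 -0.25785018] [ 4.02892792e-04 -5.12066352e+01  2.95922559e+01 -3.83193581e-02
  1.57384307e-02 -2.46084369e-06]
0 0 [[284.5, 241.7], [303.1, 241.7]]
0 -0.015 [[284.5, 252.2], [304.6, 252.2]]
0 -0.03 [[284.5, 264.5], [306.4, 264.6]]
0 -0.045 [[284.5, 279.4], [308.6, 279.4]]
0.011 0 [[284.5, 222.1], [303.4, 222.1]]
0.011 -0.015 [[284.5, 231.1], [305.0, 231.1]]
0.011 -0.03 [[284.5, 241.8], [306.9, 241.8]]
0.011 -0.045 [[284.5, 254.6], [309.1, 254.6]]
```

```bash
python3 - <<'E'
import station
print([n for n in dir(station) if not n.startswith("_")])
print(getattr(station,"tcp_to_grasp",None))
E
```

```text
['PlanningError', 'finish_job', 'get_image', 'get_state', 'spot_in', 'tcp_to_grasp']
0.0187
```

Request:
jog_arm --series '[{"dx":0,"dy":0,"dz":0.007,"ax":0,"ay":0,"az":0},{"dx":0,"dy":0,"dz":0.014,"ax":0,"ay":0,"az":0},{"dx":0,"dy":0,"dz":0.021,"ax":0,"ay":0,"az":0},{"dx":0,"dy":0,"dz":0.027,"ax":0,"ay":0,"az":0},{"dx":0,"dy":0,"dz":0.027,"ax":0,"ay":0,"az":0}]' --jaw 0

```text
time: 10.05
tool_pos: [0.5974, -0.0859, 0.1583]
tool_rot: [-179.8, 0.3, -108.8]
wrist_force: [-1.3, 0.8, 4.7]
gripper_width: -0.0003
```

Request:
jog_arm --series '[{"dx":0,"dy":0,"dz":-0.03,"ax":0,"ay":0,"az":0},{"dx":0,"dy":0,"dz":-0.03,"ax":0,"ay":0,"az":0},{"dx":0,"dy":0,"dz":-0.03,"ax":0,"ay":0,"az":0},{"dx":0,"dy":0,"dz":-0.03,"ax":0,"ay":0,"az":0},{"dx":0,"dy":0,"dz":-0.03,"ax":0,"ay":0,"az":0}]' --jaw 1

```text
time: 10.55
tool_pos: [0.5972, -0.0859, 0.1617]
tool_rot: [-179.8, 0.3, -108.8]
wrist_force: [-0.6, 0.8, -0.1]
gripper_width: 0.0722
```

Request:
jog_arm --series '[{"dx":0,"dy":0,"dz":0,"ax":0,"ay":0,"az":0},{"dx":0,"dy":0,"dz":0.02,"ax":0,"ay":0,"az":0},{"dx":0,"dy":0,"dz":0.05,"ax":0,"ay":0,"az":0},{"dx":0,"dy":0,"dz":0.08,"ax":0,"ay":0,"az":0},{"dx":0,"dy":0,"dz":0.09,"ax":0,"ay":0,"az":0}]' --jaw 1

```text
time: 11.05
tool_pos: [0.5969, -0.0857, 0.1475]
tool_rot: [-179.9, 0.3, -108.8]
wrist_force: [-0.7, 0.7, 0.1]
gripper_width: 0.0859
```

```bash
python3 - <<'E'
from h import *
s=get_state();print(s["time"],s["tool_pos"],s["wrist_force"])
w=get_image("wrist")
print(proj(w,[0.598,-0.0855,.194]));cv2.imwrite("pics/k.png",w["image"][:,:,::-1])
E
```

```text
11.05 [ 0.5968529  -0.0857191   0.14753782] [-0.70037884  0.71427903  0.11085252]
[[281.7161887  282.80001654]]
```

View pics/k.png

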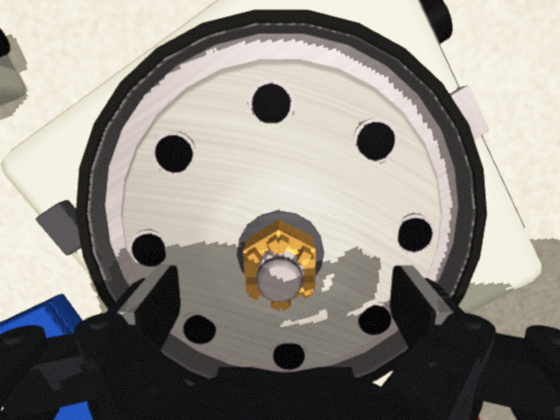

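Request:
jog_arm --series '[{"dx":0,"dy":-0.01,"dz":0.03,"ax":0,"ay":0,"az":0},{"dx":0,"dy":-0.01,"dz":0.06,"ax":0,"ay":0,"az":0},{"dx":0,"dy":-0.01,"dz":0.09,"ax":0,"ay":0,"az":0},{"dx":0,"dy":-0.01,"dz":0.103,"ax":0,"ay":0,"az":0},{"dx":0,"dy":-0.01,"dz":0.103,"ax":0,"ay":0,"az":0}]' --jaw 1

```text
time: 11.6
tool_pos: [0.5985, -0.0862, 0.1325]
tool_rot: [-179.9, 0.3, -108.8]
wrist_force: [0.0, 0.1, 0.3]
gripper_width: 0.0853
```

Request:
jog_arm --series '[{"dx":0,"dy":0,"dz":0,"ax":0,"ay":0,"az":0},{"dx":0,"dy":0,"dz":0,"ax":0,"ay":0,"az":0},{"dx":0,"dy":0,"dz":0,"ax":0,"ay":0,"az":0},{"dx":0,"dy":0,"dz":0,"ax":0,"ay":0,"az":0},{"dx":0,"dy":0,"dz":0,"ax":0,"ay":0,"az":0}]' --jaw 0

```text
time: 12.1
tool_pos: [0.5992, -0.0864, 0.1337]
tool_rot: [-179.7, 0.3, -108.8]
wrist_force: [-0.2, -0.5, 3.1]
gripper_width: 0.0303
```

```bash
python3 - <<'E'
from h import *
s=get_state();print(s["time"],s["tool_pos"],s["tool_rot"],s["wrist_force"],s["moment"],s["gripper_width"])
E
```

```text
12.1 [ 0.59923978 -0.08642557  0.13369485] [-179.73129326    0.27538911 -108.77944097] [-0.16157707 -0.49780326  3.06861263] [-0.04550933  0.04446559  0.2403352 ] 0.030274328990992246
```

Request:
jog_arm --series '[{"dx":0,"dy":0,"dz":0,"ax":0,"ay":0,"az":0},{"dx":0,"dy":0,"dz":0,"ax":0,"ay":0,"az":0},{"dx":0,"dy":0,"dz":0.02,"ax":0,"ay":0,"az":0},{"dx":0,"dy":0,"dz":0.04,"ax":0,"ay":0,"az":0},{"dx":0,"dy":0,"dz":0.06,"ax":0,"ay":0,"az":0}]' --jaw 0.65

```text
time: 12.6
tool_pos: [0.5987, -0.0862, 0.1236]
tool_rot: [-179.8, 0.3, -108.8]
wrist_force: [-0.2, -0.1, 0.4]
gripper_width: 0.0556
```

Request:
jog_arm --series '[{"dx":0,"dy":0,"dz":0,"ax":0,"ay":0,"az":0},{"dx":0,"dy":0,"dz":0,"ax":0,"ay":0,"az":0},{"dx":0,"dy":0,"dz":0,"ax":0,"ay":0,"az":0},{"dx":0,"dy":0,"dz":0,"ax":0,"ay":0,"az":0},{"dx":0,"dy":0,"dz":0,"ax":0,"ay":0,"az":0}]' --jaw 0

```text
time: 13.1
tool_pos: [0.5993, -0.0864, 0.1263]
tool_rot: [-179.7, 0.3, -108.8]
wrist_force: [-3.1, -0.1, 11.0]
gripper_width: 0.0304
```

```bash
python3 - <<'E'
from h import *
s=get_state();print(s["time"],s["tool_pos"],s["tool_rot"],s["wrist_force"],s["moment"],s["gripper_width"])
E
```

```text
13.1 [ 0.59926427 -0.0863996   0.12630136] [-179.66912025    0.27100271 -108.76907477] [-3.06999644 -0.09372992 10.9655811 ] [0.22531942 0.89534879 0.29689825] 0.030446509659876383
```

Request:
jog_arm --series '[{"dx":0,"dy":0,"dz":0,"ax":0,"ay":0,"az":0},{"dx":0,"dy":0,"dz":-0.02,"ax":0,"ay":0,"az":0},{"dx":0,"dy":0,"dz":-0.035,"ax":0,"ay":0,"az":0},{"dx":0,"dy":0,"dz":-0.05,"ax":0,"ay":0,"az":0},{"dx":0,"dy":0,"dz":-0.05,"ax":0,"ay":0,"az":0}]' --jaw 0.5

```text
time: 13.6
tool_pos: [0.599, -0.0863, 0.1318]
tool_rot: [-179.8, 0.3, -108.8]
wrist_force: [-0.3, 0.1, 0.6]
gripper_width: 0.0425
```

Request:
jog_arm --series '[{"dx":0,"dy":0,"dz":0,"ax":0,"ay":0,"az":0},{"dx":0,"dy":0,"dz":0,"ax":0,"ay":0,"az":0},{"dx":0,"dy":0,"dz":0,"ax":0,"ay":0,"az":0},{"dx":0,"dy":0,"dz":0,"ax":0,"ay":0,"az":0},{"dx":0,"dy":0,"dz":0,"ax":0,"ay":0,"az":0}]' --jaw 0

```text
time: 14.1
tool_pos: [0.5992, -0.0864, 0.1319]
tool_rot: [-179.7, 0.3, -108.8]
wrist_force: [-0.1, -1.4, 3.9]
gripper_width: 0.0304
```

```bash
python3 - <<'E'
from h import *
s=get_state();print(s["time"],s["tool_pos"],s["tool_rot"],s["wrist_force"],s["moment"],s["gripper_width"])
w=get_image("wrist")
c1=cv2.resize(w["image"][200:320,210:350,::-1],(700,600),interpolation=cv2.INTER_CUBIC)
cv2.imwrite("pics/l.png",c1)
E
```

```text
14.1 [ 0.59920593 -0.08636593  0.13191764] [-179.7487901     0.28003087 -108.7920582 ] [-0.1492995  -1.39869764  3.85438203] [-0.02355688 -0.0700204   0.28854425] 0.030438410885881836
```

Request:
jog_arm --series '[{"dx":0,"dy":0,"dz":0,"ax":0,"ay":0,"az":0.025},{"dx":0,"dy":0,"dz":0,"ax":0,"ay":0,"az":0.04},{"dx":0,"dy":0,"dz":0,"ax":0,"ay":0,"az":0.053},{"dx":0,"dy":0,"dz":0,"ax":0,"ay":0,"az":0.055},{"dx":0,"dy":0,"dz":0,"ax":0,"ay":0,"az":0.055}]' --jaw 0

```text
time: 14.65
tool_pos: [0.5993, -0.0864, 0.1319]
tool_rot: [-179.8, 0.3, -118.7]
wrist_force: [1.6, 0.3, 5.3]
gripper_width: 0.0299
```

```bash
cat > m.py <<'E'
from h import *
s=get_state();print(s["time"],s["tool_pos"].round(4),s["tool_rot"].round(2),s["wrist_force"].round(2),s["moment"].round(3),s["gripper_width"].round(4),s["joint_pos"][5].round(1))
E
python3 m.py
```

```text
Traceback (most recent call last):
  File "m.py", line 2, in <module>
    s=get_state();print(s["time"],s["tool_pos"].round(4),s["tool_rot"].round(2),s["wrist_force"].round(2),s["moment"].round(3),s["gripper_width"].round(4),s["joint_pos"][5].round(1))
                                                                                                                               ^^^^^^^^^^^^^^^^^^^^^^^^
AttributeError: 'float' object has no attribute 'round'
```

Request:
jog_arm --series '[{"dx":0,"dy":0,"dz":0,"ax":0,"ay":0,"az":0.03},{"dx":0,"dy":0,"dz":0,"ax":0,"ay":0,"az":0.06},{"dx":0,"dy":0,"dz":0,"ax":0,"ay":0,"az":0.09},{"dx":0,"dy":0,"dz":0,"ax":0,"ay":0,"az":0.12},{"dx":0,"dy":0,"dz":0,"ax":0,"ay":0,"az":0.15}]' --jaw 0

```text
time: 15.15
tool_pos: [0.5992, -0.0864, 0.1319]
tool_rot: [-180.0, 0.4, -145.8]
wrist_force: [0.1, -0.9, 5.8]
gripper_width: 0.0303
```

```bash
python3 m.py
```

```text
Traceback (most recent call last):
  File "m.py", line 2, in <module>
    s=get_state();print(s["time"],s["tool_pos"].round(4),s["tool_rot"].round(2),s["wrist_force"].round(2),s["moment"].round(3),s["gripper_width"].round(4),s["joint_pos"][5].round(1))
                                                                                                                               ^^^^^^^^^^^^^^^^^^^^^^^^
AttributeError: 'float' object has no attribute 'round'
```

```bash
sed -i 's/s\["gripper_width"\].round(4)/s["gripper_width"]/;s/\[5\].round(1)/[5]/' m.py; python3 m.py
```

```text
15.15 [ 0.5992 -0.0864  0.1319] [-179.97    0.37 -145.85] [ 0.07 -0.86  5.8 ] [-0.132 -0.027  0.622] 0.03031178492808965 -50.097159876982175
```

Request:
jog_arm --series '[{"dx":0,"dy":0,"dz":0,"ax":0,"ay":0,"az":0.01},{"dx":0,"dy":0,"dz":0,"ax":0,"ay":0,"az":0.02},{"dx":0,"dy":0,"dz":0,"ax":0,"ay":0,"az":0.03},{"dx":0,"dy":0,"dz":0,"ax":0,"ay":0,"az":0.039},{"dx":0,"dy":0,"dz":0,"ax":0,"ay":0,"az":0.039}]' --jaw 0

```text
time: 15.65
tool_pos: [0.5992, -0.0864, 0.1319]
tool_rot: [180.0, 0.4, -152.7]
wrist_force: [0.0, -0.6, 4.7]
gripper_width: 0.0301
```

```bash
python3 m.py; python3 - <<'E'
from h import *
# view pose from current: azimuth 235 (=yaw), tilt 39, above nut
N=np.array([0.5985,-0.0855,0.187]); 
R=Rn.from_euler("xyz",[180,38.9,235],degrees=True);pos=N-R.apply([0.02,0,0.04]);print(pos)
E
```

```text
15.65 [ 0.5992 -0.0864  0.1319] [ 179.99    0.37 -152.7 ] [ 0.02 -0.62  4.68] [-0.115 -0.139  0.369] 0.030088032919418188 -43.24931145429815
[ 0.59302025 -0.0933259   0.23068899]
```

Request:
jog_arm --series '[{"dx":0,"dy":0,"dz":0,"ax":0,"ay":0,"az":0.003},{"dx":0,"dy":0,"dz":0,"ax":0,"ay":0,"az":0.006},{"dx":0,"dy":0,"dz":0,"ax":0,"ay":0,"az":0.009},{"dx":0,"dy":0,"dz":0,"ax":0,"ay":0,"az":0.012},{"dx":0,"dy":0,"dz":0,"ax":0,"ay":0,"az":0.015}]' --jaw 0

```text
time: 16.15
tool_pos: [0.5992, -0.0864, 0.1319]
tool_rot: [180.0, 0.4, -155.4]
wrist_force: [0.8, 0.0, 5.0]
gripper_width: 0.0305
```

```bash
python3 m.py; python3 - <<'E'
from h import *
get_image("side");s=get_state();print(s["time"],s["moment"]);get_image("side");s=get_state();print(s["time"],s["moment"],s["tool_rot"])
E
```

```text
16.15 [ 0.5992 -0.0864  0.1319] [ 179.97    0.37 -155.37] [0.8  0.   4.98] [-0.135 -0.136  0.581] 0.030464398909026084 -40.58035087942155
16.2 [-0.17650236 -0.121452    0.52934553]
16.25 [-0.15700342 -0.10981054  0.42123012] [ 179.97419188    0.36916689 -155.3606383 ]
```

Request:
jog_arm --series '[{"dx":0,"dy":0,"dz":0,"ax":0,"ay":0,"az":0},{"dx":0,"dy":0,"dz":0,"ax":0,"ay":0,"az":0},{"dx":0,"dy":0,"dz":0,"ax":0,"ay":0,"az":0},{"dx":0,"dy":0,"dz":-0.15,"ax":0,"ay":0,"az":0},{"dx":0,"dy":0,"dz":-0.45,"ax":0,"ay":0,"az":0}]' --jaw 0.9

```text
time: 16.75
tool_pos: [0.5956, -0.0857, 0.1953]
tool_rot: [179.6, -0.1, -155.4]
wrist_force: [-0.2, -0.5, 0.2]
gripper_width: 0.0767
```

```bash
python3 m.py; python3 - <<'E'
from h import *
s=get_state();p0=np.array([0.5992,-0.0864,.1995]);r0=[180,.37,-155.4]
N=np.array([0.5985,-0.0855,0.187]);prev=(p0,r0)
for t,y in((20,220),(38.9,235)):
    R=Rn.from_euler("xyz",[180,t,y],degrees=True);pos=N-R.apply([0.01,0,0.045]);print(pos)
    jog(pos,[180,t,y],prev);prev=(pos,[180,t,y])
E
```

```text
16.75 [ 0.5956 -0.0857  0.1953] [ 1.7959e+02 -7.0000e-02 -1.5543e+02] [-0.18 -0.45  0.17] [-0.055 -0.033 -0.073] 0.07670931860875191 -40.54856227520415
[ 0.59390834 -0.08935286  0.23270637]
shift [ 0.039 -0.003 -0.222] turn [-0.0152 -0.1084 -0.0846]
[ 0.5867555  -0.10227288  0.22830057]
shift [ 0.096 -0.035 -0.004] turn [-0.0412 -0.1044 -0.0729]
```

Request:
jog_arm --series '[{"dx":0.01,"dy":0,"dz":-0.08,"ax":-0.003,"ay":-0.022,"az":-0.017},{"dx":0.02,"dy":0,"dz":-0.16,"ax":-0.006,"ay":-0.044,"az":-0.034},{"dx":0.03,"dy":0,"dz":-0.22,"ax":-0.009,"ay":-0.066,"az":-0.051},{"dx":0.039,"dy":0,"dz":-0.222,"ax":-0.012,"ay":-0.088,"az":-0.068},{"dx":0.039,"dy":-0.003,"dz":-0.222,"ax":-0.0152,"ay":-0.1084,"az":-0.0846}]' --jaw 1

```text
time: 17.25
tool_pos: [0.593, -0.0894, 0.233]
tool_rot: [-180.0, 20.2, -139.9]
wrist_force: [-0.1, 0.4, -0.2]
gripper_width: 0.0853
```

Request:
jog_arm --series '[{"dx":0.02,"dy":-0.007,"dz":0,"ax":-0.008,"ay":-0.021,"az":-0.015},{"dx":0.04,"dy":-0.014,"dz":0,"ax":-0.016,"ay":-0.042,"az":-0.03},{"dx":0.06,"dy":-0.02,"dz":0,"ax":-0.024,"ay":-0.063,"az":-0.044},{"dx":0.08,"dy":-0.03,"dz":0,"ax":-0.032,"ay":-0.084,"az":-0.06},{"dx":0.096,"dy":-0.035,"dz":0,"ax":-0.0412,"ay":-0.1044,"az":-0.0729}]' --jaw 1

```text
time: 17.75
tool_pos: [0.5858, -0.1023, 0.2275]
tool_rot: [180.0, 39.1, -125.0]
wrist_force: [0.4, 1.6, 0.0]
gripper_width: 0.0854
```

```bash
python3 m.py; python3 - <<'E'
from h import *
p=get_image("wrist");q=proj(p,[0.5985,-0.0855,0.187])[0];print(q)
np.savez("v4.npz",**{k:np.array(p[k]) for k in("image","mtx","R","t")})
x0,y0=int(q[0])-40,int(q[1])-35;print(x0,y0)
save(p,"n.png",(x0,y0,x0+80,y0+60),10)
E
```

```text
17.75 [ 0.5858 -0.1023  0.2275] [ 179.96   39.06 -124.96] [0.45 1.59 0.03] [-0.476  0.358  0.041] 0.08544603618766669 -95.50115064296942
[282.778578   205.14901617]
242 170
```

View pics/n.png

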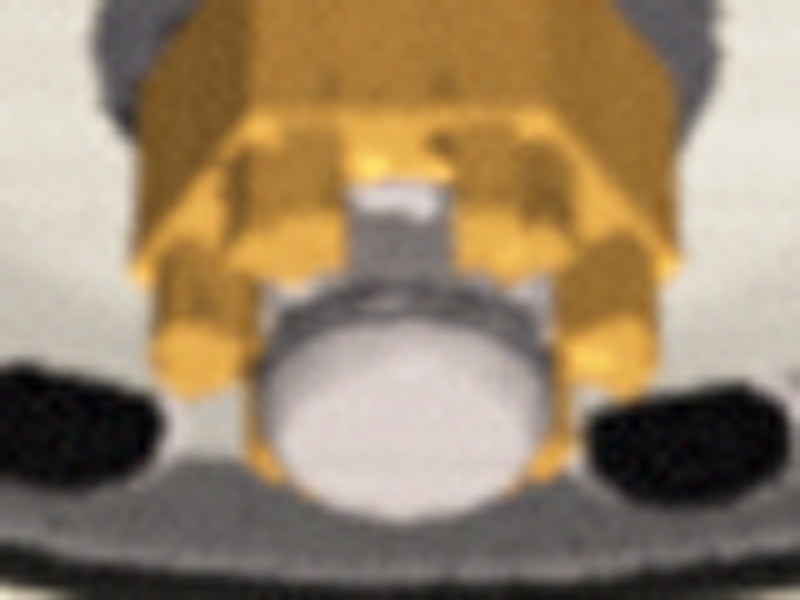

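```bash
python3 - <<'E'
from h import *
im=np.load("v4.npz")["image"].astype(int)
for y in range(186,200): print(y,[ "%d/%d"%(im[y,x].sum()//3, im[y,x,0]-im[y,x,2]) for x in range(274,290)])
c=np.load("v4.npz");p={k:c[k] for k in c}
A=np.array([.5985,-.0855]);
def cyl(az,z,r=.0095): a=np.radians(az);return [A[0]+r*np.cos(a),A[1]+r*np.sin(a),z]
for phi in(230,235,240):
  print(phi,[proj(p,cyl(phi+s*21.6,z))[0].round(1).tolist() for z in(.180,.187) for s in(1,-1)])
E
```

```text
186 ['112/115', '117/113', '144/140', '173/153', '190/147', '195/145', '186/147', '170/152', '167/148', '171/146', '169/150', '169/151', '150/143', '123/120', '117/115', '111/116']
187 ['115/109', '107/108', '133/129', '167/139', '186/137', '194/130', '188/117', '181/112', '182/115', '184/117', '183/123', '181/133', '175/140', '136/127', '115/116', '115/118']
188 ['108/112', '108/102', '129/93', '166/78', '188/74', '193/67', '187/43', '188/34', '191/38', '192/40', '188/49', '166/61', '144/71', '115/88', '111/106', '113/114']
189 ['104/107', '104/89', '127/61', '169/31', '198/22', '209/17', '208/15', '211/13', '207/14', '207/12', '201/14', '171/15', '134/22', '119/64', '107/97', '114/111']
190 ['111/110', '106/103', '112/57', '145/23', '184/17', '195/15', '195/19', '193/12', '195/15', '206/13', '210/16', '182/13', '139/22', '131/70', '127/109', '126/120']
191 ['137/133', '134/124', '123/72', '126/24', '136/9', '142/16', '141/18', '138/15', '151/12', '175/14', '186/15', '154/11', '133/26', '145/83', '139/125', '142/139']
192 ['154/151', '150/143', '130/88', '116/26', '120/11', '115/12'
[... 722 characters left out ...]
/11', '124/22', '136/64', '150/109', '153/118']
197 ['153/64', '145/52', '129/31', '119/15', '111/9', '109/8', '117/11', '119/11', '121/9', '115/7', '111/8', '119/10', '121/13', '123/35', '133/55', '144/56']
198 ['142/21', '128/18', '115/14', '94/5', '91/7', '88/7', '95/7', '102/6', '101/5', '95/6', '93/5', '101/6', '111/9', '110/12', '116/15', '127/15']
199 ['111/7', '94/2', '81/6', '80/4', '78/3', '94/9', '106/9', '112/8', '110/7', '94/6', '88/8', '93/5', '97/6', '87/5', '85/4', '92/4']
230 [[278.5, 187.9], [289.4, 188.5], [278.4, 196.5], [289.5, 197.1]]
235 [[277.3, 188.2], [288.2, 188.2], [277.2, 196.8], [288.3, 196.8]]
240 [[276.2, 188.5], [287.0, 187.9], [276.0, 197.1], [287.1, 196.5]]
```

```bash
python3 - <<'E'
from h import *
L=lambda n:(lambda c:{k:c[k] for k in c})(np.load(n))
A=np.array([.5985,-.0855,0])
for n in("v2","v4"):
    p=L(n+".npz");print(n,"axis top",proj(p,A+[0,0,.194])[0])
    for phi in(230,235,240,245):
        f=lambda az,z,r=.0095:proj(p,A+[r*np.cos(np.radians(az)),r*np.sin(np.radians(az)),z])[0].round(1).tolist()
        print(phi,"R edge bot,top",f(phi-21.6,.180),f(phi-21.6,.187),"L",f(phi+21.6,.180),f(phi+21.6,.187))
im=L("v2.npz")["image"].astype(int)
for y in range(138,154): print(y,["%d/%d"%(im[y,x].sum()//3, im[y,x,0]-im[y,x,2]) for x in range(300,314)])
im=L("v1.npz")["image"].astype(int)
print("v1 slot");[print(y,["%d"%(im[y,x].sum()//3) for x in range(264,278)]) for y in(176,178,180,182)]
# v4 spindle-top ellipse centre
im=L("v4.npz")["image"].astype(int);m=((im.sum(2)//3>185)&(im[...,0]-im[...,2]<30)).astype(np.uint8);m[:201]=0;m[225:]=0;m[:,:266]=0;m[:,300:]=0
n,l,st,ce=cv2.connectedComponentsWithStats(m);print(st,ce)
E
```

```text
v2 axis top [303.4845462  166.46094914]
230 R edge bot,top [309.7, 140.8] [310.1, 148.7] L [298.7, 140.4] [298.9, 148.2]
235 R edge bot,top [308.5, 140.5] [308.9, 148.3] L [297.5, 140.7] [297.7, 148.6]
240 R edge bot,top [307.3, 140.2] [307.6, 148.0] L [296.3, 141.2] [296.4, 149.0]
245 R edge bot,top [306.0, 140.0] [306.4, 147.8] L [295.1, 141.7] [295.3, 149.5]
v4 axis top [282.75828307 213.935221  ]
230 R edge bot,top [289.4, 188.5] [289.5, 197.1] L [278.5, 187.9] [278.4, 196.5]
235 R edge bot,top [288.2, 188.2] [288.3, 196.8] L [277.3, 188.2] [277.2, 196.8]
240 R edge bot,top [287.0, 187.9] [287.1, 196.5] L [276.2, 188.5] [276.0, 197.1]
245 R edge bot,top [285.7, 187.7] [285.8, 196.3] L [275.0, 188.9] [274.9, 197.5]
138 ['89/88', '92/91', '100/101', '121/115', '145/139', '163/150', '173/150', '173/154', '171/150', '155/146', '122/125', '94/95', '77/74', '80/78']
139 ['92/89', '98/93', '124/105', '149/122', '170/137', '187/138', '202/133', '197/140', '181/150', '165/154', '148/144', '107/110', '76/80', '81/80']
140 ['87/93', '100/82', '141/70', '169/69', '183/81', '201/88', '208/98'
[... 1713 characters left out ...]
'95/4', '94/6']
153 ['121/8', '131/11', '134/9', '140/10', '147/12', '130/9', '127/8', '118/10', '105/6', '96/7', '88/5', '92/6', '92/5', '90/4']
v1 slot
176 ['95', '108', '109', '111', '126', '130', '136', '135', '137', '140', '132', '126', '108', '100']
178 ['114', '114', '111', '121', '123', '130', '129', '130', '125', '123', '120', '131', '133', '136']
180 ['132', '117', '114', '124', '129', '129', '124', '120', '114', '115', '125', '136', '151', '148']
182 ['138', '125', '121', '131', '141', '132', '121', '117', '114', '121', '125', '136', '146', '151']
[[     0      0    560    420 234877]
 [   270    204     25     18    323]] [[279.49619162 209.49585102]
 [282.26934985 212.51702786]]
```

```bash
python3 - <<'E'
from h import *
b=get_image("side");s=get_state()
h=onz(b,(232.4,191.6),.008);t=onz(b,(250.6,194.1),.008);print(h,t,np.degrees(np.arctan2(*(t-h)[1::-1])))
a=get_image("scene");hsv=cv2.cvtColor(a["image"],cv2.COLOR_RGB2HSV)
print(tri([a,b],[(375.3,278.3),(232.4,191.6)]))
P=[([.586,-.08,.30],[180,0,235]),([.56,.0,.30],[180,0,275]),([.53,.1,.28],[180,0,315]),([.50,.215,.22],[180,0,350])]
prev=(s["tool_pos"],s["tool_rot"])
for q in P: jog(*q,prev);prev=q
E
```

```text
[0.49796793 0.22543434 0.008     ] [0.54346204 0.19408116 0.008     ] -34.573448278840296
[0.49703204 0.2244364  0.0096974 ]
shift [-0.416  0.09  -0.306] turn [ 0.0016  0.2162 -0.0018]
shift [-0.337  0.448  0.   ] turn [ 0.      0.     -0.2222]
shift [-0.682  0.141  0.133] turn [ 0.      0.     -0.2222]
shift [-0.684 -0.401  0.4  ] turn [-0.      0.     -0.1944]
```

Request:
jog_arm --series '[{"dx":-0.05,"dy":0.02,"dz":-0.1,"ax":0,"ay":0.043,"az":0},{"dx":-0.12,"dy":0.04,"dz":-0.2,"ax":0,"ay":0.086,"az":0},{"dx":-0.22,"dy":0.06,"dz":-0.27,"ax":0,"ay":0.13,"az":0},{"dx":-0.32,"dy":0.08,"dz":-0.3,"ax":0,"ay":0.173,"az":0},{"dx":-0.416,"dy":0.09,"dz":-0.306,"ax":0,"ay":0.2165,"az":0}]' --jaw 1

```text
time: 18.4
tool_pos: [0.5874, -0.0779, 0.3067]
tool_rot: [-179.6, -0.3, -125.1]
wrist_force: [1.0, 0.7, -0.6]
gripper_width: 0.0853
```

Request:
jog_arm --series '[{"dx":-0.07,"dy":0.09,"dz":0,"ax":0,"ay":0,"az":-0.044},{"dx":-0.14,"dy":0.18,"dz":0,"ax":0,"ay":0,"az":-0.088},{"dx":-0.21,"dy":0.27,"dz":0,"ax":0,"ay":0,"az":-0.132},{"dx":-0.27,"dy":0.36,"dz":0,"ax":0,"ay":0,"az":-0.176},{"dx":-0.337,"dy":0.448,"dz":0,"ax":0,"ay":0,"az":-0.2222}]' --jaw 1

```text
time: 18.9
tool_pos: [0.5605, 0.0033, 0.3034]
tool_rot: [-180.0, -0.1, -84.7]
wrist_force: [0.1, -0.4, -0.1]
gripper_width: 0.0855
```

Request:
jog_arm --series '[{"dx":-0.14,"dy":0.03,"dz":0.03,"ax":0,"ay":0,"az":-0.044},{"dx":-0.28,"dy":0.06,"dz":0.06,"ax":0,"ay":0,"az":-0.088},{"dx":-0.42,"dy":0.09,"dz":0.09,"ax":0,"ay":0,"az":-0.132},{"dx":-0.55,"dy":0.12,"dz":0.12,"ax":0,"ay":0,"az":-0.176},{"dx":-0.682,"dy":0.141,"dz":0.133,"ax":0,"ay":0,"az":-0.2222}]' --jaw 1

```text
time: 19.4
tool_pos: [0.53, 0.1034, 0.2831]
tool_rot: [180.0, -0.1, -44.7]
wrist_force: [0.8, 0.2, 0.2]
gripper_width: 0.0851
```

Request:
jog_arm --series '[{"dx":-0.18,"dy":-0.1,"dz":0.1,"ax":0,"ay":0,"az":-0.02},{"dx":-0.36,"dy":-0.2,"dz":0.2,"ax":0,"ay":0,"az":-0.04},{"dx":-0.54,"dy":-0.3,"dz":0.3,"ax":0,"ay":0,"az":-0.056},{"dx":-0.684,"dy":-0.4,"dz":0.4,"ax":0,"ay":0,"az":-0.056},{"dx":-0.684,"dy":-0.4,"dz":0.4,"ax":0,"ay":0,"az":-0.056}]' --jaw 1

```text
time: 19.9
tool_pos: [0.4982, 0.2198, 0.2213]
tool_rot: [179.9, 0.1, -34.7]
wrist_force: [0.5, -0.8, 0.1]
gripper_width: 0.0856
```

```bash
python3 m.py; cat > pinm.py <<'E'
from h import *
def red(p):
    hsv=cv2.cvtColor(p["image"],cv2.COLOR_RGB2HSV)
    m=((hsv[...,0]<8)|(hsv[...,0]>172))&(hsv[...,1]>150)&(hsv[...,2]>70)
    n,l,st,ce=cv2.connectedComponentsWithStats(m.astype(np.uint8))
    i=1+np.argmax(st[1:,4]); ys,xs=np.where(l==i)
    return ce[i],cv2.minAreaRect(np.c_[xs,ys].astype(np.float32)),st[i]
E
python3 - <<'E'
from pinm import *
p=get_image("wrist");np.savez("w1.npz",**{k:np.array(p[k]) for k in("image","mtx","R","t")})
c,r,st=red(p);print(c,r,st,onz(p,c,.008))
bx=cv2.boxPoints(r);W=np.array([onz(p,u,.012) for u in bx]);print(W.round(4))
print([np.linalg.norm(W[i]-W[i-1]).round(4) for i in range(4)],[np.degrees(np.arctan2(*(W[i]-W[i-1])[1::-1])).round(1) for i in range(4)])
print(spot_in(p,"shank")[:2],spot_in(p,"pin")[:1])
# grey line of shank: dark/steel pixels differing from bench
E
```

```text
19.9 [0.4982 0.2198 0.2213] [ 1.7989e+02  1.1000e-01 -3.4740e+01] [ 0.53 -0.84  0.14] [0.005 0.016 0.024] 0.08558280031991528 -129.90568384368103
[284.74927954 180.46397695] ((284.67999267578125, 180.25999450683594), (29.557065963745117, 12.020814895629883), 81.8698959350586) [278 165  15  31 347] [0.49400183 0.22319213 0.008     ]
[[0.5125 0.2212 0.012 ]
 [0.5066 0.2094 0.012 ]
 [0.4768 0.2242 0.012 ]
 [0.4828 0.2363 0.012 ]]
[np.float64(0.0333), np.float64(0.0132), np.float64(0.0333), np.float64(0.0135)] [np.float64(-26.9), np.float64(-116.6), np.float64(153.6), np.float64(63.6)]
[{'extent': [283.2, 164.3, 19.9, 73.1], 'confidence': 0.89}] [{'extent': [284.6, 162.5, 17.2, 62.8], 'confidence': 0.81}]
```

```bash
cat >> pinm.py <<'E'
def axis(p,z=.008,zt=.008):
    "handle centroid, shank tip -> world; fits line through red + shank pixels"
    c,r,st=red(p)
    g=cv2.GaussianBlur(cv2.cvtColor(p["image"],cv2.COLOR_RGB2GRAY),(3,3),0).astype(float)
    pts=[]
    x0=int(c[0])
    for y in range(st[1]-45,st[1]-1):
        row=g[y,x0-18:x0+19]; d=np.abs(row-np.median(row)); d[d<18]=0
        if d.sum()>0: pts.append((y,(d*np.arange(x0-18,x0+19)).sum()/d.sum(),d.max()))
    return c,st,pts
E
python3 - <<'E'
from pinm import *
p={k:v for k,v in np.load("w1.npz").items()}
c,st,pts=axis(p)
for q in pts: print(q[0],round(q[1],1),round(q[2]),end="; ")
hsv=cv2.cvtColor(p["image"],cv2.COLOR_RGB2HSV);print()
for y in range(165,196,3):
    m=((hsv[y,:,0]<8)|(hsv[y,:,0]>172))&(hsv[y,:,1]>150)&(hsv[y,:,2]>70);m[:260]=0;m[310:]=0
    print(y,np.where(m)[0].min(),np.where(m)[0].max(),end="; ")
cv2.imwrite("pics/o.png",cv2.resize(p["image"][120:200,240:330,::-1],(720,640)[:2]))
E
```

```text
120 269.4 93; 121 269.5 93; 122 269.5 93; 123 269.5 93; 124 269.2 91; 125 269.1 88; 126 269.1 87; 127 269.4 84; 128 269.5 85; 129 270.5 86; 130 271.4 86; 131 271.8 87; 132 272.1 87; 133 272.1 86; 134 272.2 90; 135 272.6 95; 136 273.2 99; 137 273.6 108; 138 273.9 110; 139 274.5 102; 140 282.2 74; 141 288.7 71; 142 293.1 90; 143 293.8 93; 144 294.3 93; 145 295.1 94; 146 295.4 94; 147 295.3 93; 148 295.8 94; 149 295.8 93; 150 296.2 93; 151 295.4 91; 152 295.7 89; 153 294.9 81; 154 293.8 69; 155 291.3 53; 156 286.4 29; 157 281.5 26; 158 281.6 27; 159 282.0 26; 160 282.4 26; 161 282.4 24; 162 282.5 25; 163 283.0 26; 
165 287 287; 168 278 288; 171 278 289; 174 278 289; 177 279 290; 180 279 290; 183 280 291; 186 280 291; 189 280 292; 192 281 292; 195 282 286;
```

Request:
jog_arm --series '[{"dx":-0.01,"dy":0,"dz":0.2,"ax":0,"ay":0,"az":-0.02},{"dx":-0.02,"dy":0,"dz":0.4,"ax":0,"ay":0,"az":-0.046},{"dx":-0.03,"dy":-0.006,"dz":0.6,"ax":0,"ay":0,"az":-0.046},{"dx":-0.03,"dy":-0.006,"dz":0.8,"ax":0,"ay":0,"az":-0.046},{"dx":-0.03,"dy":-0.006,"dz":0.9,"ax":0,"ay":0,"az":-0.046}]' --jaw 1

```text
time: 20.55
tool_pos: [0.4967, 0.2186, 0.0861]
tool_rot: [179.9, 0.1, -26.8]
wrist_force: [-0.7, 1.1, -0.4]
gripper_width: 0.0855
```

```bash
python3 m.py; python3 - <<'E'
from pinm import *
import time
p=get_image("wrist");np.savez("w2.npz",**{k:np.array(p[k]) for k in("image","mtx","R","t")})
c,r,st=red(p);print(c,r,st,onz(p,c,.012))
q={k:v for k,v in np.load("w1.npz").items()}
print("tri",tri([q,p],[(284.75,180.46),c]))
hsv=cv2.cvtColor(p["image"],cv2.COLOR_RGB2HSV)
for y in range(st[1],st[1]+st[3],5):
    m=((hsv[y,:,0]<8)|(hsv[y,:,0]>172))&(hsv[y,:,1]>150)&(hsv[y,:,2]>70);m[:200]=0;m[360:]=0
    w=np.where(m)[0];print(y,w.min(),w.max(),end="; ")
s=get_state();R=Rn.from_euler("xyz",s["tool_rot"],degrees=True).inv()
print("handle in tool",R.apply(onz(p,c,.012)-s["tool_pos"]))
E
```

```text
20.55 [0.4967 0.2186 0.0861] [ 1.7988e+02  1.1000e-01 -2.6810e+01] [-0.67  1.09 -0.39] [ 0.016 -0.001  0.027] 0.08545207387545826 -137.89910193634844
[281.91368681 212.25154131] ((282.0, 212.0), (44.0, 18.0), 90.0) [273 190  19  45 811] [0.49483098 0.22267897 0.012     ]
tri [0.49424768 0.22300687 0.00961614]
190 274 274; 195 273 290; 200 273 291; 205 273 291; 210 273 291; 215 273 291; 220 273 291; 225 273 291; 230 274 290; handle in tool [-0.00244459 -0.00376554  0.0723908 ]
```

Request:
jog_arm --series '[{"dx":-0.016,"dy":-0.025,"dz":0.2,"ax":0,"ay":0,"az":0},{"dx":-0.016,"dy":-0.025,"dz":0.4,"ax":0,"ay":0,"az":0},{"dx":-0.016,"dy":-0.025,"dz":0.55,"ax":0,"ay":0,"az":0},{"dx":-0.016,"dy":-0.025,"dz":0.65,"ax":0,"ay":0,"az":0},{"dx":-0.016,"dy":-0.025,"dz":0.7,"ax":0,"ay":0,"az":0}]' --jaw 1

```text
time: 21.1
tool_pos: [0.497, 0.2236, -0.0176]
tool_rot: [179.9, 0.1, -26.8]
wrist_force: [-0.4, 0.1, 1.0]
gripper_width: 0.0855
```

Request:
jog_arm --series '[{"dx":0,"dy":0,"dz":0.02,"ax":0,"ay":0,"az":0},{"dx":0,"dy":0,"dz":0.04,"ax":0,"ay":0,"az":0},{"dx":0,"dy":0,"dz":0.06,"ax":0,"ay":0,"az":0},{"dx":0,"dy":0,"dz":0.08,"ax":0,"ay":0,"az":0},{"dx":0,"dy":0,"dz":0.08,"ax":0,"ay":0,"az":0}]' --jaw 1

```text
time: 21.6
tool_pos: [0.4964, 0.2244, -0.0295]
tool_rot: [180.0, 0.1, -26.7]
wrist_force: [-0.3, -0.5, -0.6]
gripper_width: 0.0856
```

```bash
python3 m.py; python3 - <<'E'
from pinm import *
s=get_state();R=Rn.from_euler("xyz",s["tool_rot"],degrees=True).inv()
p=get_image("wrist");c,r,st=red(p);print(c,st,R.apply(onz(p,c,.012)-s["tool_pos"]))
E
```

```text
21.6 [ 0.4964  0.2244 -0.0295] [ 1.7995e+02  8.0000e-02 -2.6670e+01] [-0.28 -0.54 -0.58] [-0.03   0.011 -0.027] 0.08558285076549253 -137.45713360850536
[292.113711   278.82224959] [ 276  238   34   79 2436] [-0.00068764  0.00228808 -0.04146513]
```

Request:
jog_arm --series '[{"dx":0,"dy":0.012,"dz":0.01,"ax":0,"ay":0,"az":0},{"dx":0,"dy":0.012,"dz":0.02,"ax":0,"ay":0,"az":0},{"dx":0,"dy":0.012,"dz":0.02,"ax":0,"ay":0,"az":0},{"dx":0,"dy":0.012,"dz":0.02,"ax":0,"ay":0,"az":0},{"dx":0,"dy":0.012,"dz":0.02,"ax":0,"ay":0,"az":0}]' --jaw 0

```text
time: 22.15
tool_pos: [0.4956, 0.2228, -0.0324]
tool_rot: [180.0, 0.1, -26.7]
wrist_force: [-4.0, -1.0, 20.1]
gripper_width: 0.0126
```

Request:
jog_arm --series '[{"dx":0,"dy":0,"dz":0,"ax":0,"ay":0,"az":0},{"dx":0,"dy":0,"dz":0,"ax":0,"ay":0,"az":0},{"dx":0,"dy":0,"dz":0,"ax":0,"ay":0,"az":0},{"dx":0,"dy":0,"dz":0,"ax":0,"ay":0,"az":0},{"dx":0,"dy":0,"dz":0,"ax":0,"ay":0,"az":0}]' --jaw 0

```text
time: 22.65
tool_pos: [0.4958, 0.2229, -0.0322]
tool_rot: [180.0, 0.1, -26.7]
wrist_force: [-0.3, 0.7, 4.3]
gripper_width: 0.0119
```

```bash
python3 m.py
```

```text
22.65 [ 0.4958  0.2229 -0.0322] [ 1.7997e+02  6.0000e-02 -2.6670e+01] [-0.28  0.69  4.35] [ 0.011  0.078 -0.041] 0.011855806408077483 -137.5995041703512
```

```bash
python3 - <<'E'
from h import *
s=get_state();u=np.array([np.cos(np.radians(55)),np.sin(np.radians(55)),0]);H=np.array([.5985,-.0855,0])
E=H+u*.100;print(E)
P=[([.505,.21,.116],[180,0,333.3]),([.57,.16,.22],[180,0,300]),([.63,.06,.22],[180,0,265]),([E[0],E[1],.20],[180,0,235])]
prev=(s["tool_pos"],s["tool_rot"])
for q in P: jog(*q,prev);prev=q
E
```

```text
[ 0.65585764 -0.0035848   0.        ]
shift [ 0.092  0.05  -0.988] turn [0.0002 0.0004 0.0002]
shift [ 0.537  0.103 -0.693] turn [ 0.    -0.     0.185]
shift [ 0.777 -0.013 -0.   ] turn [ 0.     -0.      0.1944]
shift [ 0.407 -0.209  0.133] turn [ 0.     -0.      0.1667]
```

Request:
jog_arm --series '[{"dx":0,"dy":0,"dz":-0.12,"ax":0,"ay":0,"az":0},{"dx":0,"dy":0,"dz":-0.35,"ax":0,"ay":0,"az":0},{"dx":0.03,"dy":0.02,"dz":-0.6,"ax":0,"ay":0,"az":0},{"dx":0.06,"dy":0.04,"dz":-0.85,"ax":0,"ay":0,"az":0},{"dx":0.092,"dy":0.05,"dz":-0.988,"ax":0,"ay":0,"az":0}]' --jaw 0

```text
time: 23.15
tool_pos: [0.5058, 0.21, 0.1185]
tool_rot: [-179.9, -0.1, -26.7]
wrist_force: [0.5, 1.2, -0.4]
gripper_width: 0.0124
```

Request:
jog_arm --series '[{"dx":0.1,"dy":0.02,"dz":-0.14,"ax":0,"ay":0,"az":0.037},{"dx":0.21,"dy":0.04,"dz":-0.28,"ax":0,"ay":0,"az":0.074},{"dx":0.32,"dy":0.06,"dz":-0.42,"ax":0,"ay":0,"az":0.111},{"dx":0.43,"dy":0.08,"dz":-0.56,"ax":0,"ay":0,"az":0.148},{"dx":0.537,"dy":0.103,"dz":-0.693,"ax":0,"ay":0,"az":0.185}]' --jaw 0

```text
time: 23.65
tool_pos: [0.5702, 0.1595, 0.2199]
tool_rot: [179.9, 0.1, -60.2]
wrist_force: [0.0, 0.4, 0.4]
gripper_width: 0.0121
```

Request:
jog_arm --series '[{"dx":0.15,"dy":0,"dz":0,"ax":0,"ay":0,"az":0.039},{"dx":0.3,"dy":0,"dz":0,"ax":0,"ay":0,"az":0.078},{"dx":0.46,"dy":0,"dz":0,"ax":0,"ay":0,"az":0.117},{"dx":0.62,"dy":-0.01,"dz":0,"ax":0,"ay":0,"az":0.156},{"dx":0.777,"dy":-0.013,"dz":0,"ax":0,"ay":0,"az":0.1944}]' --jaw 0

```text
time: 24.15
tool_pos: [0.6302, 0.0592, 0.2186]
tool_rot: [179.8, -0.0, -95.2]
wrist_force: [-0.2, 0.6, 0.1]
gripper_width: 0.0124
```

Request:
jog_arm --series '[{"dx":0.09,"dy":-0.05,"dz":0.03,"ax":0,"ay":0,"az":0.034},{"dx":0.18,"dy":-0.1,"dz":0.06,"ax":0,"ay":0,"az":0.068},{"dx":0.27,"dy":-0.15,"dz":0.1,"ax":0,"ay":0,"az":0.102},{"dx":0.35,"dy":-0.18,"dz":0.12,"ax":0,"ay":0,"az":0.136},{"dx":0.407,"dy":-0.209,"dz":0.133,"ax":0,"ay":0,"az":0.1667}]' --jaw 0

```text
time: 24.65
tool_pos: [0.6556, -0.0044, 0.198]
tool_rot: [179.8, -0.1, -125.3]
wrist_force: [-0.5, 1.4, -0.2]
gripper_width: 0.0122
```

```bash
python3 m.py; python3 - <<'E'
from pinm import *
s=get_state();R=Rn.from_euler("xyz",s["tool_rot"],degrees=True)
p=get_image("wrist");np.savez("x1.npz",**{k:np.array(p[k]) for k in("image","mtx","R","t")})
for n,v in(("front",[.017,0,-.040]),("nose",[.055,0,-.040])): print(n,proj(p,s["tool_pos"]+R.apply(v)))
print("axis",proj(p,[[.5985,-.0855,.194],[.5985,-.0855,.1835]]))
g=p["image"][:,:,::-1]
a=cv2.resize(g[110:310,180:390],(630,600),interpolation=cv2.INTER_CUBIC)
cv2.imwrite("pics/p.png",a)
E
```

```text
24.65 [ 0.6556 -0.0044  0.198 ] [ 1.7982e+02 -1.3000e-01 -1.2525e+02] [-0.49  1.42 -0.17] [ 0.006  0.023 -0.036] 0.012176582095884597 -62.12819695322694
front [[283.7938552  236.68824913]]
nose [[283.83193938 143.70759176]]
axis [[283.56090958  41.93856328]
 [283.54108081  46.14822078]]
```

View pics/p.png

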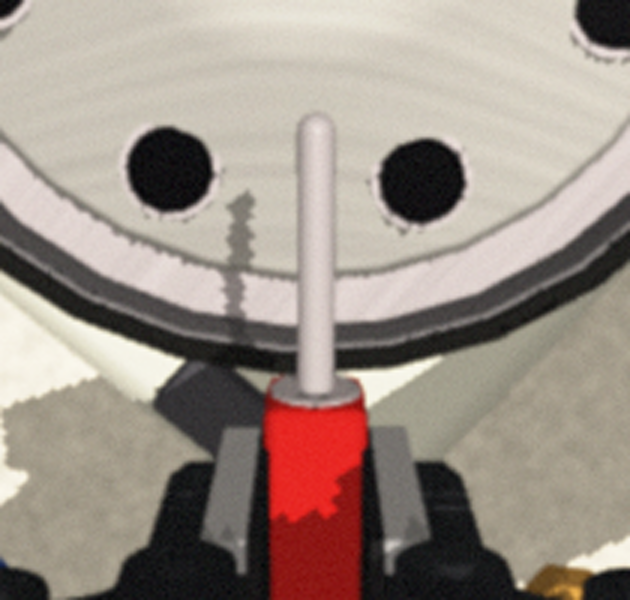

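Request:
jog_arm --series '[{"dx":0,"dy":0,"dz":0.1,"ax":0,"ay":0,"az":0},{"dx":0,"dy":0,"dz":0.2,"ax":0,"ay":0,"az":0},{"dx":0,"dy":0,"dz":0.3,"ax":0,"ay":0,"az":0},{"dx":0,"dy":0,"dz":0.37,"ax":0,"ay":0,"az":0},{"dx":0,"dy":0,"dz":0.37,"ax":0,"ay":0,"az":0}]' --jaw 0

```text
time: 25.2
tool_pos: [0.6544, -0.0031, 0.1418]
tool_rot: [179.7, -0.2, -124.9]
wrist_force: [-0.0, 0.6, -0.0]
gripper_width: 0.0123
```

```bash
python3 m.py; cat > servo.py <<'E'
from pinm import *
s=get_state();R=Rn.from_euler("xyz",s["tool_rot"],degrees=True)
p=get_image("wrist");np.savez("x2.npz",**{k:np.array(p[k]) for k in("image","mtx","R","t")})
im=p["image"].astype(int)
gold=((im[...,0]-im[...,2]>55)&(im[...,0]>90)&(im[...,1]-im[...,2]>25)).astype(np.uint8)
ax=proj(p,[[.5985,-.0855,.194],[.5985,-.0855,.1835]]);print("axis pred",ax)
x,y=map(int,ax[0]);sub=gold[max(0,y-40):y+50,x-50:x+50]
ys,xs=np.where(sub);print("gold bbox cols",xs.min()+x-50,xs.max()+x-50,"rows",ys.min()+max(0,y-40),ys.max()+max(0,y-40))
# spindle top: bright neutral blob inside gold bbox
neu=((im.sum(2)>560)&(im[...,0]-im[...,2]<30)).astype(np.uint8);m=np.zeros_like(neu);m[max(0,y-12):y+13,x-14:x+15]=neu[max(0,y-12):y+13,x-14:x+15]
ys,xs=np.where(m);print("spindle blob",xs.mean(),ys.mean(),len(xs),xs.min(),xs.max(),ys.min(),ys.max())
n=proj(p,[s["tool_pos"]+R.apply([.055,0,-.040]),s["tool_pos"]+R.apply([.017,0,-.040])]);print("nose,front pred",n)
for yy in range(int(n[0,1])+15,int(n[1,1])-8,12):
    row=im[yy,268:302]; 
    d=im[yy,255:315].sum(1)/3; print(yy,d[20:42].round().astype(int).tolist())
E
python3 servo.py
```

```text
25.2 [ 0.6544 -0.0031  0.1418] [ 1.7972e+02 -1.6000e-01 -1.2490e+02] [-0.04  0.56 -0.04] [ 0.003 -0.017  0.019] 0.012268806476015234 -62.380239161008014
axis pred [[280.52446001   5.07446689]
 [280.6953756   14.1945561 ]]
gold bbox cols 230 329 rows 0 54
spindle blob 280.0 8.5 522 266 294 0 17
nose,front pred [[283.87363024 143.77173719]
 [283.83933648 236.7403088 ]]
158 [165, 185, 192, 175, 150, 160, 178, 194, 204, 212, 214, 218, 210, 204, 196, 181, 172, 187, 199, 200, 200, 202]
170 [120, 119, 126, 138, 142, 156, 178, 190, 205, 211, 215, 213, 210, 204, 196, 182, 174, 182, 194, 194, 196, 192]
182 [119, 115, 127, 152, 150, 154, 182, 191, 204, 209, 213, 213, 206, 201, 195, 180, 167, 181, 189, 191, 191, 194]
194 [144, 181, 199, 188, 157, 160, 176, 190, 203, 205, 214, 213, 212, 203, 194, 175, 168, 187, 201, 199, 201, 204]
206 [191, 193, 191, 187, 159, 160, 172, 191, 203, 211, 212, 212, 208, 202, 191, 178, 177, 186, 195, 198, 198, 196]
218 [144, 180, 202, 190, 157, 154, 178, 188, 203, 209, 210, 211, 208, 205, 189, 176, 175, 193, 200, 196, 198, 197]
```

Request:
jog_arm --series '[{"dx":0.03,"dy":0,"dz":0,"ax":0,"ay":0,"az":0},{"dx":0.06,"dy":0,"dz":0,"ax":0,"ay":0,"az":0},{"dx":0.09,"dy":0,"dz":0,"ax":0,"ay":0,"az":0},{"dx":0.12,"dy":0,"dz":0,"ax":0,"ay":0,"az":0},{"dx":0.12,"dy":0,"dz":0,"ax":0,"ay":0,"az":0}]' --jaw 0

```text
time: 25.75
tool_pos: [0.6453, -0.019, 0.1444]
tool_rot: [179.9, -0.1, -125.0]
wrist_force: [0.5, 0.8, -0.5]
gripper_width: 0.0122
```

```bash
python3 m.py; python3 - <<'E'
from pinm import *
s=get_state();R=Rn.from_euler("xyz",s["tool_rot"],degrees=True)
p=get_image("wrist");np.savez("x3.npz",**{k:np.array(p[k]) for k in("image","mtx","R","t")})
im=p["image"].astype(int);A=np.array([.5985,-.0855,0])
print("axis pred top,hole",proj(p,[A+[0,0,.194],A+[0,0,.1835]]).round(1).tolist())
for y in range(16,118,6): # classify: g gold, w bright neutral, d dark neutral
    print("%3d"%y,"".join("g" if c[0]-c[2]>60 else ("W" if c.sum()>570 else ("n" if c.sum()>390 else "d")) for c in im[y,240:330]))
u=lambda az,r,z:A+[r*np.cos(np.radians(az)),r*np.sin(np.radians(az)),z]
print("slot line floor az55 r10,15",proj(p,[u(55,.010,.1795),u(55,.015,.1795)]).round(1).tolist())
E
```

```text
25.75 [ 0.6453 -0.019   0.1444] [ 1.7995e+02 -6.0000e-02 -1.2502e+02] [ 0.47  0.77 -0.5 ] [ 0.002  0.003 -0.033] 0.012150196066730061 -63.771509271949235
axis pred top,hole [[284.4, 67.5], [284.3, 71.2]]
 16 WWWWWWWWWWWWWWWWWWWWWWWWWWWWWWWWWWWWWWWWWWWWWWWWWWWWWWWWWWWWWWWWWWWWWWWWWWWWWWWWWWWWWWWWWW
 22 WWWWWWWWWWWWWWWWWWWWWWWWWWWWWWWWWWWWWWWWWWWWWnnnWWWWWWWWWWWWWWWWWWWWWWWWWWWWWWWWWWWWWWWWWW
 28 WWWWWWWWWWWWWWWWWggggggggggggggggggggggggggggggggggggggggggggggggggggWWWWWWWWWWWWWWWWWWWWW
 34 WWWWWWWWWWWnngggggggggggggggggggggggggggggggggggggggggggggggggggggggggggdnWWWWWWWWWWWWWWWW
 40 WWWWWnddddggggggggggggggggggggggggggggggnnnnnngggggggggggggggggggggggggggggdddddnWWWWWWWWW
 46 WnddddddggggggggggggggggggdnnnnWWWWWWWWWWWWWWWWWWWWWWWWnnnnnggggggggggggggggggddddddnWWWWW
 52 dddddgggggggggggggggddnnnWWWWWWWWWWWWWWWWWWWWWWWWWWWWWWWWWWWWnnnnWgggggggggggggggddddddnWW
 58 ddggggggggggggggggdnnnWWWWWWWWWWWWWWWWWWWWWWWWWWWWWWWWWWWWWWWWWWWnnnnggggggggggggggggddddd
 64 ggggggggggggggggdddnWWWWWWWWWWWWWWWWWWWWWWWWWWWWWWWWWWWWWWWWWWWWWWnndgggggggggggggggggggdd
 70 gggggggggggggggdddnnWWWWWWWWWWWWWWWWWWWWWWWWWWWWWWWWWWWWWWWWWWWWWWWnnddggggggggggggggggggg
 76 ggggggggggggggggddddnWWWWWWWWWWWWWWWWWWWWWWWWWWWWWWWWWWWWWWWWWWWnnndddgggggggggggggggggggg
 82 gggggggggggggggggdddddnnWWWWWWWWWWWWWWWWWWWWWWWWWWWWWWWWWWWWWWnnddddgggggggggggggggggggddd
 88 dddgggggggggggggggggddddddddnWWWWWWWWWWWWWWWWWWWWWWWWWWWnndddddddnnggggggggggggggggddddddd
 94 ddddddgggggggggggggggggggddddddddddddddddnndddddddddddddddddnnWnggggggggggggggggdddddddddd
100 dddddddddggggggggggggggggggggggggggggggggggggggggggggggggggggggggggggggggggggddddddddddddn
106 nddddddddddddgggggggggggggggggggggggggggggggggggggggggggggggggggggggggggggdddddddddddnWWWW
112 WWWWnddddddddddddgggggggggggggggggggggggggggggggggggggggggggggggggggggdddddddddddnnWWWWWWW
slot line floor az55 r10,15 [[284.3, 100.0], [284.3, 113.4]]
```

```bash
python3 - <<'E'
from h import *
z=[]
for i in range(8):
    get_image("side");s=get_state();z.append(np.r_[s["tool_pos"],s["tool_rot"][2],s["wrist_force"]])
z=np.array(z);print(z.mean(0).round(4),z.std(0).round(4))
E
```

```text
[ 6.456000e-01 -1.820000e-02  1.440000e-01 -1.249687e+02  6.800000e-03
 -8.440000e-02 -1.993000e-01] [0.000e+00 1.000e-04 1.000e-04 1.190e-02 2.224e-01 4.314e-01 4.239e-01]
```

Request:
jog_arm --series '[{"dx":0,"dy":-0.005,"dz":0.006,"ax":0,"ay":0,"az":0},{"dx":0.03,"dy":-0.005,"dz":0.006,"ax":0,"ay":0,"az":0},{"dx":0.06,"dy":-0.005,"dz":0.006,"ax":0,"ay":0,"az":0},{"dx":0.09,"dy":-0.005,"dz":0.006,"ax":0,"ay":0,"az":0},{"dx":0.1,"dy":-0.005,"dz":0.006,"ax":0,"ay":0,"az":0}]' --jaw 0

```text
time: 26.7
tool_pos: [0.6371, -0.0316, 0.1431]
tool_rot: [179.9, -0.1, -125.0]
wrist_force: [0.0, -0.3, -0.1]
gripper_width: 0.0124
```

```bash
python3 m.py; cat > chk.py <<'E'
from pinm import *
p=get_image("wrist");im=p["image"].astype(int)
s=get_state();print(s["tool_pos"].round(4),s["wrist_force"].round(2))
A=np.array([.5985,-.0855,0]);t=proj(p,[A+[0,0,.194]])[0];y=int(t[1]);print("axis pred",t)
for yy in list(range(y-24,y+72,6)):
    print("%3d"%yy,"".join("r" if c[0]-c[1]>80 and c[1]<80 else "g" if c[0]-c[2]>60 else ("W" if c.sum()>570 else ("n" if c.sum()>390 else "d")) for c in im[yy,240:330]))
E
python3 chk.py
```

```text
26.7 [ 0.6371 -0.0316  0.1431] [ 1.7992e+02 -7.0000e-02 -1.2501e+02] [ 0.04 -0.32 -0.14] [-0.031  0.039  0.02 ] 0.012400165502943018 -65.02215900928559
[ 0.6372 -0.0316  0.1432] [ 0.44  0.06 -0.18]
axis pred [286.11694057 113.06290556]
 89 ndddddddddggggggggggggggggggggddddnnnnnnnnnnnnnnnnnnnnnddddggggggggggggggggggggdddddddddnW
 95 dddddddggggggggggggggggnnndnnnnWWWWWWWWWWWWWWWWWWWWWWWWWWWWnnnndnnWggggggggggggggggddddddd
101 ddddggggggggggggggggnnnnnWWWWWWWWWWWWWWWWWWWWWWWWWWWWWWWWWWWWWWWnnnnnWggggggggggggggggdddd
107 dggggggggggggggggggddnnWWWWWWWWWWWWWWWWWWWWWWWWWWWWWWWWWWWWWWWWWWWnnnngggggggggggggggggggd
113 gggggggggggggggggdddnnWWWWWWWWWWWWWWWWWWWWWWWWWWWWWWWWWWWWWWWWWWWWWnnndddggggggggggggggggg
119 gggggggggggggggggdddddnWWWWWWWWWWWWWWWWWWWWWWWWWWWWWWWWWWWWWWWWWWWnnnddggggggggggggggggggd
125 dddggggggggggggggggddddnnWWWWWWWWWWWWWWWWWWWWWWWWWWWWWWWWWWWWWWWnnnddgggggggggggggggggdddd
131 dddddddgggggggggggggggnddddddnWWWWWWWWWWWWWWWWWWWWWWWWWWWWWnndddddgggggggggggggggggddddddd
137 ndddddddddgggggggggggggggggggddddddddddnnnnWWnnnnnndddddddddgggggggggggggggggggdddddddddnW
143 WWWWndddddddddggggggggggggggggggggggggggggggggggggggggggggggggggggggggggggggddddddddnWWWWW
149 WWWWWWWWnddddddddggggggggggggggggggggggggnnnnWWnnnggggggggggggggggggggggdddddddnWWWWWWWWWW
155 WWWWWWWWWWWWnnndddddddgggggggggggggggggnnnWWWWWWWWnndggggggggggggggggddnnWWWWWWWWWWWWWWWWW
161 WWWWWWWWWWWWWWWWnnndnnddddddddddddddddddnnWWWWWWWWnndddddddddnnWWWWWWWWWWWWWWWWWWWWWWWWWWW
167 WWWWWWWWWWWWWWWWWWWWWWWWWWWWWWWWnndnnddnnnWWWWWWWWnnWWWWWWWWWWWWWWWWWWWWWWWWWWWWWWWWWWWWWW
173 WWWWWWWWWWWWWWWWWWWWWWWWWWWWWWWnnnnnnnnnnnWWWWWWWWnnWWWWWWWWWWWWWWWWWWWWWWWWWWWWWWWWWWWWWW
179 WWWWWWWWWWWWWWWWWWWWWWWWWWWWWWWWWnnnnndnnnWWWWWWWWnnWWWWWWWWWWWWWWWWWWWWWWWWWWWWWWWWWWWWWW
```

Request:
jog_arm --series '[{"dx":0.02,"dy":0,"dz":0,"ax":0,"ay":0,"az":0},{"dx":0.035,"dy":0,"dz":0,"ax":0,"ay":0,"az":0},{"dx":0.05,"dy":0,"dz":0,"ax":0,"ay":0,"az":0},{"dx":0.06,"dy":0,"dz":0,"ax":0,"ay":0,"az":0},{"dx":0.06,"dy":0,"dz":0,"ax":0,"ay":0,"az":0}]' --jaw 0

```text
time: 27.25
tool_pos: [0.6323, -0.0385, 0.1431]
tool_rot: [179.9, -0.1, -125.0]
wrist_force: [-0.4, 0.2, -0.4]
gripper_width: 0.0124
```

```bash
python3 m.py
```

```text
27.25 [ 0.6323 -0.0385  0.1431] [ 1.7992e+02 -6.0000e-02 -1.2498e+02] [-0.39  0.22 -0.44] [-0.01  -0.029 -0.037] 0.012420182496706548 -65.7482060235258
```

Request:
jog_arm --series '[{"dx":0.02,"dy":0,"dz":0,"ax":0,"ay":0,"az":0},{"dx":0.04,"dy":0,"dz":0,"ax":0,"ay":0,"az":0},{"dx":0.06,"dy":0,"dz":0,"ax":0,"ay":0,"az":0},{"dx":0.075,"dy":0,"dz":0,"ax":0,"ay":0,"az":0},{"dx":0.08,"dy":0,"dz":0,"ax":0,"ay":0,"az":0}]' --jaw 0

```text
time: 27.75
tool_pos: [0.6253, -0.0485, 0.1431]
tool_rot: [179.9, -0.1, -125.0]
wrist_force: [-0.0, -0.7, -0.7]
gripper_width: 0.0124
```

```bash
python3 m.py
```

```text
27.75 [ 0.6253 -0.0485  0.1431] [ 1.7992e+02 -7.0000e-02 -1.2499e+02] [-0.01 -0.68 -0.71] [ 0.027 -0.035  0.006] 0.012448638509182526 -66.75752578904962
```

Request:
jog_arm --series '[{"dx":0.02,"dy":0,"dz":0,"ax":0,"ay":0,"az":0},{"dx":0.04,"dy":0,"dz":0,"ax":0,"ay":0,"az":0},{"dx":0.06,"dy":0,"dz":0,"ax":0,"ay":0,"az":0},{"dx":0.075,"dy":0,"dz":0,"ax":0,"ay":0,"az":0},{"dx":0.08,"dy":0,"dz":0,"ax":0,"ay":0,"az":0}]' --jaw 0

```text
time: 28.25
tool_pos: [0.6185, -0.0583, 0.1431]
tool_rot: [179.9, -0.1, -125.0]
wrist_force: [0.4, -0.3, -0.2]
gripper_width: 0.0119
```

```bash
python3 m.py; python3 chk.py
```

```text
28.25 [ 0.6185 -0.0583  0.1431] [ 1.7992e+02 -7.0000e-02 -1.2499e+02] [ 0.36 -0.25 -0.25] [ 0.026 -0.003  0.022] 0.011903007162721243 -67.78100791641329
[ 0.6185 -0.0583  0.1432] [ 0.69 -0.54 -0.41]
axis pred [285.97605748 203.79072144]
179 dddddddddggggggggggggggggggggndddddddddddddnnnnnddddddddddddgggggggggggggggggggggddddddddd
185 ddddddggggggggggggggggnnndddddnnnnnnnnWWWWWWWWWWWWWWnnnnnnnnnddddnggggggggggggggggggdddddd
191 dddggggggggggggggggggdddnnnnnWWWWWWWWWWWWWWWWWWWWWWWWWWWWWWWWnnnnnddngggggggggggggggggggdd
197 ggggggggggggggggggggdddnnWWWWWWWWWWWWWWWWWWWWWWWWWWWWWWWWWWWWWWWWnnnddgggggggggggggggggggn
203 ndgggggggggggggggggdddnWWWWWWWWWWWWWWWWWWWWWWWWWWWWWWWWWWWWWWWWWWWnnndgggggggggggggggggnnW
209 WWWndgggggggggggggggdddnnWWWWWWWWWWWWWWWWWWWWWWWWWWWWWWWWWWWWWWWWnnddgggggggggggggggdnWWWW
215 WWWWWWWndddggggggggggggddnnWWWWWWWWWWWWWWWWWWWWWWWWWWWWWWWWWWWWnnnggggggggggggdddnnWWWWWWW
221 WWWWWWWWWWWWnddggggggggggggggddnnWWWWWWWWWWWWWWWWWWWWWWWnnddgggggggggggggggnWWWWWWWWWWWWWW
227 WWWWWWWWWWWWWWWWnggggggggggggggggggggggddnnnnnnnnnnggggggggggggggggggggggWWWWWWWWWWWWWWWWW
233 WWWWWWWWWWWWWWWWWWWWWggggggggggggggggggnnnWWWWWWWWnnnggggggggggggWWggWWWWWWWWWWWWWWWWWWWWW
239 WWWWWWWWWWWWWWWWWWWWWWWWnnddddddddddddddnnWWWWWWWnnndddddddddnWWWWWWWWWWWWWWWWWWWWWWWWWWWW
245 WWWWWWWWWWWWWWWWnnnWWWWnnndddrrrrrrrrrggggnddnnggggggrrrrrrrrgWWWWWWWWWWWWWWWWWWWWWWWWWWWW
251 WWWWWWnnnnnnnnndddddddddddddrrrrrrrrrrrrrrrrrrrrrrrrrrrrrrrrrrgnWWWWWWWWWWWWWWWWWWWWWWWWWW
257 ddddddddddddddddddddddddddddrrrrrrrrrrrrrrrrrrrrrrrrrrrrrrrrrrrddddddddddddnnWWWWWWWWWWWWW
263 dddddddddddddddddddddddddddddgrrrrrrrrrrrrrrrrrrrrrrrrrrrrrrrddddddddddddddddnnnnnddnnnnnW
269 dddddddddddddddddddddddddddddgrrrrrrrrrrrrrrrrrrrrrrrrrrrrrrdddddddddddddddddddddddddddddd
```

Request:
jog_arm --series '[{"dx":0.004,"dy":0,"dz":0,"ax":0,"ay":0,"az":0},{"dx":0.008,"dy":0,"dz":0,"ax":0,"ay":0,"az":0},{"dx":0.012,"dy":0,"dz":0,"ax":0,"ay":0,"az":0},{"dx":0.016,"dy":0,"dz":0,"ax":0,"ay":0,"az":0},{"dx":0.016,"dy":0,"dz":0,"ax":0,"ay":0,"az":0}]' --jaw 0

```text
time: 28.8
tool_pos: [0.6175, -0.0596, 0.1432]
tool_rot: [179.9, -0.0, -125.0]
wrist_force: [0.3, 1.3, 0.2]
gripper_width: 0.0126
```

```bash
python3 m.py
```

```text
28.8 [ 0.6175 -0.0596  0.1432] [ 1.7993e+02 -1.0000e-02 -1.2495e+02] [0.28 1.32 0.17] [ 0.337 -0.251 -0.035] 0.012557894776185378 -67.9809118283364
```

Request:
jog_arm --series '[{"dx":0.002,"dy":0,"dz":0,"ax":0,"ay":0,"az":0},{"dx":0.004,"dy":0,"dz":0,"ax":0,"ay":0,"az":0},{"dx":0.005,"dy":0,"dz":0,"ax":0,"ay":0,"az":0},{"dx":0.005,"dy":0,"dz":0,"ax":0,"ay":0,"az":0},{"dx":0.005,"dy":0,"dz":0,"ax":0,"ay":0,"az":0}]' --jaw 0

```text
time: 29.3
tool_pos: [0.6174, -0.0597, 0.1432]
tool_rot: [179.9, 0.0, -124.9]
wrist_force: [1.8, 4.7, -1.6]
gripper_width: 0.0124
```

```bash
python3 m.py
```

```text
29.3 [ 0.6174 -0.0597  0.1432] [ 1.7993e+02  5.0000e-02 -1.2493e+02] [ 1.85  4.67 -1.57] [ 0.951 -0.622  0.006] 0.012432636423118083 -68.043719152474
```

Request:
jog_arm --series '[{"dx":0,"dy":0,"dz":0,"ax":0,"ay":0,"az":0},{"dx":0,"dy":0,"dz":0,"ax":0,"ay":0,"az":0},{"dx":0,"dy":0,"dz":0,"ax":0,"ay":0,"az":0},{"dx":0,"dy":0,"dz":0,"ax":0,"ay":0,"az":0},{"dx":0,"dy":0,"dz":0,"ax":0,"ay":0,"az":0}]' --jaw 0.5

```text
time: 29.8
tool_pos: [0.6167, -0.0608, 0.1431]
tool_rot: [179.9, -0.1, -125.0]
wrist_force: [1.4, -0.0, -0.1]
gripper_width: 0.043
```

```bash
python3 m.py; python3 chk.py
```

```text
29.8 [ 0.6167 -0.0608  0.1431] [ 1.7992e+02 -8.0000e-02 -1.2499e+02] [ 1.4  -0.   -0.08] [-0.033 -0.048  0.029] 0.04295978314279203 -68.04129579987536
[ 0.6167 -0.0608  0.1431] [0.2  0.04 0.05]
axis pred [286.04253239 211.80572068]
187 dddddddddggggggggggggggggggggnndddddddddddddnnnnddddddddddddgggggggggggggggggggggddddddddd
193 ddddddgggggggggggggggggnddddddnnnnnnnnnWWWWWWWWWWWWnnnnnnnnnnddddnngggggggggggggggggdddddd
199 dddggggggggggggggggggddddnnnnWWWWWWWWWWWWWWWWWWWWWWWWWWWWWWWWnnnnnddngggggggggggggggggggdd
205 ggggggggggggggggggggdddnnnWWWWWWWWWWWWWWWWWWWWWWWWWWWWWWWWWWWWWWnnnnddggggggggggggggggggdn
211 WndggggggggggggggggdddnnWWWWWWWWWWWWWWWWWWWWWWWWWWWWWWWWWWWWWWWWWWnnndgggggggggggggggggnWW
217 WWWWWnggggggggggggggddddnWWWWWWWWWWWWWWWWWWWWWWWWWWWWWWWWWWWWWWWWnndgggggggggggggggnnWWWWW
223 WWWWWWWWWnddgggggggggggdddnWWWWWWWWWWWWWWWWWWWWWWWWWWWWWWWWWWWWnngggggggggggggdnWWWWWWWWWW
229 WWWWWWWWWWWWWnnngggggggggggggdddnnWWWWWWWWWWWWWWWWWWWWWWnnddgggggggggggggnWWWWWWWWWWWWWWWW
235 WWWWWWWWWWWWWWWWWngggggggggggggggggggggdnnnnnnWWnnngggggggggggggggggggggWWWWWWWWWWWWWWWWWW
241 WWWWWWWWWWWWWWWWWWWWWWgggnggggggggggggnnnnnWWWWWWnndddggggggggggWWWWWWWWWWWWWWWWWWWWWWWWWW
247 WWWWWWWWWWWWWWWWWWWWWWnnnndnddgddnnnnnnnnnnnnnnnnnnnnnnnnnngrgWWWWWWWWWWWWWWWWWWWWWWWWnndn
253 WWWWWWWWWWWWWWWWWWWWnnnndndddrrrrrrrrrrrrrrrrrrrrrrrrrrrrrrrrrnWWWWWWWWWWWWWnnndddndnddddd
259 WWWWWWWWWWWWWWWWWWWWnnnnnnnddrrrrrrrrrrrrrrrrrrrrrrrrrrrrrrrrrgWWWWWWWWWWnnnnndndddddddddd
265 ddddddddddddddnnddnnnnndddddgrrrrrrrrrrrrrrrrrrrrrrrrrrrrrrrrrrnnWWnnddddddddddddddddddddd
271 dddddddddddddddddddddddddddddrrrrrrrrrrrrrrrrrrrrrrrrrrrrrrrrrrddddddddddddddddddddddddddd
277 dddddddddddddddddddddddddddddrrrrrrrrrrrrrrrrrrrrrrrrrrrrrrrrrrgdddddddddddddddddddddddddd
```

Request:
jog_arm --series '[{"dx":0,"dy":0,"dz":-0.05,"ax":0,"ay":0,"az":0},{"dx":0,"dy":0,"dz":-0.2,"ax":0,"ay":0,"az":0},{"dx":0,"dy":0,"dz":-0.4,"ax":0,"ay":0,"az":0},{"dx":0,"dy":0,"dz":-0.6,"ax":0,"ay":0,"az":0},{"dx":0,"dy":0,"dz":-0.75,"ax":0,"ay":0,"az":0}]' --jaw 0.6

```text
time: 30.35
tool_pos: [0.6174, -0.0608, 0.2584]
tool_rot: [-179.9, -0.0, -125.0]
wrist_force: [0.2, -0.3, 0.6]
gripper_width: 0.0515
```

Request:
jog_arm --series '[{"dx":-0.05,"dy":0,"dz":-0.02,"ax":0,"ay":0,"az":0},{"dx":-0.1,"dy":0,"dz":-0.04,"ax":0,"ay":0,"az":0},{"dx":-0.15,"dy":0,"dz":-0.05,"ax":0,"ay":0,"az":0},{"dx":-0.15,"dy":0,"dz":-0.05,"ax":0,"ay":0,"az":0},{"dx":-0.15,"dy":0,"dz":-0.05,"ax":0,"ay":0,"az":0}]' --jaw 1

```text
time: 30.85
tool_pos: [0.6295, -0.0417, 0.2617]
tool_rot: [179.8, -0.1, -124.9]
wrist_force: [0.0, 0.2, 0.2]
gripper_width: 0.0853
```

```bash
python3 m.py; python3 - <<'E'
from pinm import *
p=get_image("wrist");c,r,st=red(p)
A=np.array([.5985,-.0855,0]);u=np.array([np.cos(np.radians(55)),np.sin(np.radians(55)),0])
print("red",c,st,r)
# predicted red outline if fully home: top face corners z .1915, r .015..0.049
v=np.array([-u[1],u[0],0]);P=[A+u*(.032+a)+v*b+[0,0,z] for z in(.1915,.1755) for a in(-.017,.017) for b in(-.007,.007)]
q=proj(p,P);print("pred top face",q[:4].round(1).tolist(),"front bottom",q[4:6].round(1).tolist(),"axis top",proj(p,A+[0,0,.194]))
X=onz(p,c,.1915);d=X-A;print("red centroid r",d[:2]@u[:2],"lat",d[:2]@v[:2])
im=p["image"].astype(int);x,y=map(int,proj(p,A+[0,0,.194])[0])
for yy in range(y-24,st[1]+st[3]+3,3):
    print("%3d"%yy,"".join("r" if c_[0]-c_[1]>80 and c_[1]<80 else "g" if c_[0]-c_[2]>60 else ("W" if c_.sum()>570 else ("n" if c_.sum()>390 else "d")) for c_ in im[yy,x-35:x+35]))
b=get_image("side");cb,_,_=red(b) if 0 else (None,None,None)
E
```

```text
30.85 [ 0.6295 -0.0417  0.2617] [ 1.7980e+02 -1.2000e-01 -1.2492e+02] [0.05 0.15 0.2 ] [ 0.021  0.02  -0.055] 0.08529623817701083 -66.12823118487599
red [284.09477521 181.08748481] [275 159  19  45 823] ((284.0, 181.0), (44.0, 18.0), 90.0)
pred top face [[274.2, 155.1], [294.2, 155.1], [274.5, 202.3], [293.8, 202.3]] front bottom [[274.8, 152.8], [293.6, 152.8]] axis top [[284.28975173 133.37181858]]
red centroid r 0.03342270898702984 lat -6.31118785390289e-05
109 WWWWWWWWWWWWWWWWnndddddddddddddnnnWWnnddddddddddddddnWWWWWWWWWWWWWWWWW
112 WWWWWWWWWWWWWnddddddgggggggggggnnnWWnngggggggggggddddddnnWWWWWWWWWWWWW
115 WWWWWWWWWWWnddddddgggggggggggggnnnWWnngggggggggggggdddddddWWWWWWWWWWWW
118 WWWWWWWWWndddddddggggggggggggggnnnnnnngggggggggggggggddddddnWWWWWWWWWW
121 WWWWWWWWnddddddggggggggggggggnnnnnnnnnndddggggggggggggdddddddnWWWWWWWW
124 WWWWWWWnddddddgggggggggdnnnnnWWWWWWWWWWWWnnndnggggggggggddddddnWWWWWWW
127 WWWWWWWnddddggggggggggnnnnWWWWWWWWWWWWWWWWWWnnnnggggggggggddddnWWWWWWW
130 WWWWWWnddddggggggggggddnWWWWWWWWWWWWWWWWWWWWWWndggggggggggggddnWWWWWWW
133 WWWWWWnddggggggggggggdnnWWWWWWW
[... 1139 characters left out ...]
gnWWWWWWWWWWWWWWWWWWWWWWW
181 nnnnnnnnnnnnnnnnnnWnndddddrrrrrrrrrrrrrrrrrrrgnnWnWnnnnnnnnnnnnnnnWWWW
184 nnnnnnnnnnnnnnnnnnnnnnddddrrrrrrrrrrrrrrrrrrrgnnnnnnnnnnnnnnWnnnnWnnWn
187 nnnnnnnnnnnnnnnnnnnnnnddddgrrrrrrrrrrrrrrrrrrgnnnnnnnnnnnnnnnnnnWWnWWW
190 nnnnnnnnnnnnnnnnnnnnnnddddgrrrrrrrrrrrrrrrrrrgnnnnnnnnWnWnnnnnWnnnnnnn
193 nnnnnnnnnnnnnnnnnnnnnnddddgrrrrrrrrrrrrrrrrrrgnnnnnnnnnnnnnnnWnWnnnWWW
196 nnnnnnnnnnnnnnnnnnnnnnddddgrrrrrrrrrrrrrrrrrrgnnnnnnnnnnnnnnnnnnnnnnnn
199 dddnnnnnnnnnnnnnnnnnnddddddrrrrrrrrrrrrrrrrrrgnnnnnnnnnnWnnnWnnnnnWnWW
202 ddddddddnnnnnnnnnnnnnndddddrrrrrrrrrrrrrrrrrgnnnnnnnnnnnnnnddddddddddn
205 ddddddddddnnnnnnnnnnnnnnnnnnnnnnnnnnnnnnnnnnnnnnnnnnnndddddddddddddddd
```

```bash
python3 -c "
from station import *
print(finish_job())"
```

```text
the job is handed in; nothing more can be done
None
```

I handed the job in at about 31 s of the 72 s. The nut is tightened past snug to a slot lined up with the cross hole, and the pin is through the hole with its handle against the nut. The gripper is clear of everything.

**Nut:** I turned it about 46.6° clockwise. While it turned, the torque read 0.58–0.62 N m, against about 0.35 expected loose, so I took it as snug. I never got a reading in the loose range to compare with, because a script error lost the first one. The torque also fell to about 0.37–0.42 N m whenever the arm stopped. A close view showed the hole filling the slot, lined up to about 2–3°.

**Pin:** It went in with no measurable force. At the end the handle met the nut with about 5 N, against a limit of 20 N. After release, the wrist camera showed the shank coming out on the far side and the handle straight. The handle measured 1–1.5 mm off fully home, against about 3 mm allowed.

**What disagreed:** The shut finger tips turned out to be about 36 mm behind the reported TCP. My first closing on the nut therefore shut above the spindle. I found the offset by touching the spindle end lightly (about 5 N) and worked from that. I made no final check of the other things on the bench, but the arm was not driven near any of them.

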